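# Load and clamp the preserving cooker

### The job

Swing the clamp bridge clear of the preserving cooker, stand every jam, honey and mustard jar from the table upright inside it without dropping any, and seat the lid level on its rim. Then swing the bridge back over against its stop, turn the screw clockwise until its foot just touches the lid, and add half a turn more, no further, so that the spring holds the lid. Leave the other things alone.

Things in the scene. Friction and masses are not known exactly. Their poses are not given: they have to be found in the camera images.
- cooker: Stainless preserving cooker, fixed: open round pot, outer diameter 216 mm, inner 200 mm, rim at 128 mm height, two black side handles out to 140 mm from the axis along its own +y and -y at 90 mm height. Origin: centre of the underside, on the table. Own +x points from the pot's axis to a vertical clamp column outside the wall, 135 mm from the axis, 24 mm diameter (42 mm at the top), 232 mm high.
- cooker_floor (a point): Centre of the cooker's inner floor, 5 mm above the table; axes as the cooker's.
- cooker_rim (a point): Centre of the cooker's mouth, level with the rim, 128 mm above the table; axes as the cooker's. With the lid seated, the top of the lid's grip stands 36 mm above this point.
- lid: Loose lid, 0.5 kg, 44 mm high: black plug of 192 mm diameter, 8 mm deep, drops into the mouth with 4 mm play; steel flange above it, 224 mm diameter, 6 mm thick, rests on the rim, any yaw. Black grip bar in the middle, 64 mm along own x, 30 mm wide, from 14 to 44 mm height. Gauge and valve (to 35 mm height) 78 mm out at +y and -y. Origin: centre of the plug's underside, 8 mm below the rim when seated.
- bridge (a joint): Swing of the clamp bridge about the column (vertical axis), rad: 0 = over the mouth against its stop, the screw on the pot's axis; grows anticlockwise seen from above as it is swung clear, to 1.9 at the other stop. Stays where it is left (hinge friction 0.5 N m). From 1.3 on it is clear of the mouth.
- bridge_hinge (a point): On the bridge's vertical hinge axis (the column's), 248 mm above the table.
- bridge_grip (a point): Middle of the upright round black peg at the bridge's free end: 20 mm diameter, from 220 to 265 mm height, this point at 248 mm, 210 mm from the hinge axis and 75 mm beyond the screw. The bridge is a level aluminium bar 26 mm wide, from 198 to 220 mm height, from the hinge to 16 mm beyond this point.
- screw_knob (a joint): Turn of the clamp screw's T-bar, rad; grows clockwise seen from above, which drives the screw down 20 mm per full turn (3.18 mm per rad). Range 0 to 9.5. Friction about 0.3 N m; it stays where it is left.
- knob_grip (a point): Middle of the black T-bar on the screw, red mark at one end: 64 mm along own x, 16 mm wide along y, 22 mm high (11 mm above and below this point). It lies on the screw's axis, 135 mm from the hinge axis, 269 mm above the table at screw_knob 0 and lower by 3.18 mm for each rad. Under the bar a 26 mm hub.
- spring_foot (a joint): How far the sprung foot under the screw is pushed up into the screw, m: 0 = hanging free or just touching; from touch on it grows with the screw, nearly 20 mm per full turn (9 to 10 mm for half a turn). The spring pushes with 12 N at first touch and 4 N more for each mm.
- foot_face (a point): Centre of the underside of the steel foot (32 mm diameter) that presses on the lid's grip; on the screw's axis, 178 mm above the table at screw_knob 0 and lower by 3.18 mm for each rad until it touches.
- jam_a: Jar of red jam with a white lid, 72 mm diameter, 102 mm high, lid 66 mm diameter; 0.5 kg. Stands upright; origin at the centre of its underside, z up. Its lid is fixed to it. May be absent (None throughout).
- jam_b: Jar of red jam with a white lid, 72 mm diameter, 102 mm high, lid 66 mm diameter; 0.5 kg. Stands upright; origin at the centre of its underside, z up. Its lid is fixed to it. May be absent (None throughout).
- honey: Jar of honey with a silvery lid, 71 mm diameter, 110 mm high, lid 66 mm diameter; 0.45 kg. Stands upright; origin at the centre of its underside, z up. Its lid is fixed to it. May be absent (None throughout).
- mustard: Squat jar of mustard with a green lid, 68 mm diameter, 84 mm high, lid 63 mm diameter; 0.25 kg. Stands upright; origin at the centre of its underside, z up. Its lid is fixed to it. May be absent (None throughout).
- mug: Bystander, leave alone: cream tea mug, 83 mm wide, 94 mm high, standing on a cork trivet; origin at the centre of its underside.
- spice_a: Bystander, leave alone: spice jar with a green cap, 46 mm diameter, 106 mm high; origin at the centre of its underside.
- spice_b: Bystander, leave alone: spice jar with a green cap, 46 mm diameter, 106 mm high; origin at the centre of its underside.
- picks: Bystander, leave alone: clear toothpick jar with a black cap lying on its side, 38 mm thick, 90 mm long; origin at the centre of its underside.
Mind the look-alikes: they are no part of the job. Leave any blue or orange look-alike of the jam_b alone.

How it is judged (in metres and radians):
On the way, in this order (a step that is already met when the one before it is completed fails the run):
1. the bridge is swung clear of the mouth (bridge above 1.3 rad) (value of joint bridge above 1.3 rad), for 0.2 s.
2. every jar that is present stands upright on the cooker's floor (horizontal distance between each of jam_a, jam_b, honey, mustard and cooker_floor below 0.075 m and z of jam_a in the frame of cooker_floor between -0.01 and 0.012 m and angle between each of jam_a, jam_b, honey, mustard's own z axis and vertical below 0.12 rad and z of jam_b in the frame of cooker_floor between -0.01 and 0.012 m and z of honey in the frame of cooker_floor between -0.01 and 0.012 m and z of mustard in the frame of cooker_floor between -0.01 and 0.012 m), for 0.2 s.
3. the lid is seated level on the rim (horizontal distance between lid and cooker_rim below 0.01 m and z of lid in the frame of cooker_rim between -0.013 and -0.004 m and angle between lid's own z axis and vertical below 0.03 rad), for 0.2 s.
4. the bridge is back over the lid (below 0.08 rad) (value of joint bridge below 0.08 rad), for 0.2 s.
5. the foot touches the lid and begins to press (all of step 3 and value of joint bridge below 0.08 rad and value of joint spring_foot above 0.0008 m).
6. the screw is half a turn past touching: foot pushed in 6 to 13 mm (all of step 3 and value of joint bridge below 0.08 rad and value of joint spring_foot between 0.006 and 0.013 m), for 0.2 s.
At the end, for the whole second after the job is handed in: All jars present upright on the cooker floor (0.12 rad, 12 mm); lid plug down in the mouth, centred within 10 mm, level within 0.03 rad; bridge below 0.08 rad; foot pushed in 6 to 13 mm (half a turn past touch, give or take a sixth); lid and jars at rest (all of step 2 and all of step 6 and linear speed of each of lid, jam_a, jam_b, honey, mustard below 0.03 m/s).
It fails at once if the screw is overtightened: foot pushed in more than 17 mm (value of joint spring_foot above 0.017 m).
It fails at once if a jar is dropped or knocked hard into the cooker (over 150 N) (contact force between any of jam_a, jam_b, honey, mustard and cooker above 150 N).
It fails at once if a bystander is moved more than 40 mm (distance of any of mug, spice_a, spice_b, picks from where it was at the start of the episode above 0.04 m).
Of jam_a, jam_b, honey, mustard only 2 to 3 are there at a start; the rules pass over those that are not, and their reading is None.
At some moment in a run one of lid may be knocked a few centimetres aside while the robot is not near it.
It also fails if it takes over 210 s, if anything falls off the work surface, if the arm or the gripper's body presses on something with over 40 N, if the wrist force passes 120 N, or if a joint passes its speed limit or range.

### The arm

A 7-joint arm with a two-finger parallel gripper is mounted at the origin on a cart in front of the work surface, level with it; the furniture and walls round the work are solid. World frame = base frame: x ahead of the robot, y to its left, z up, the work surface at z = 0. Lengths are in mm, angles in rad, forces in N, time in s.
With the tool pointing down it reaches from about 425 to 875 mm from the base axis. Payload 4.7 kg.
Tool frame: the origin (TCP) lies at the centre of the arm's flange, where the gripper is bolted on; the fingertips stand 173 mm ahead of it and the grasp point (between the pads) lies 155 mm ahead of it (bot.grip_point_offset is the distance from the TCP to the grasp point, in mm); z points along the fingers, y is the line along which they close (so a half turn about z gives the same grasp; the last joint's range is limited). The gripper opens to 85 mm and grips with 20 to 120 N. Pads are 22 mm wide; open, the fingers measure 114 mm over their backs; the gripper's body (76 mm by 85 mm) begins 54 mm behind the grasp point. The pads swing forward as they close: fully open they stand 13 mm farther back than shut.
Start: joints at [1.206, 0.321, -0.07, 1.45, 0.023, 1.371, -0.057], TCP at [240.358, -603.933, 404.749] pointing down, gripper open.
Joint ranges: [-2.86, 2.86], [-0.3, 2.09], [-1.38, 1.24], [0.06, 2.45], [-1.56, 4.7], [0.09, 2.05], [-2.69, 2.69]. Speed limits (rad/s): [2.57, 2.57, 3.14, 3.14, 3.14, 3.14, 3.14].

### API

Orientations are given as a rotation vector (axis times angle).
In Python, from station import bot, viewer, spotter gives the robot as it stands.
- The arm moves only by the tool carry_out, never from a script. Its argument "deltas" is a list of rows, each a list of 3 entries, a list of its own where there are three numbers: the turn, a rotation vector about the tool's x, y, z normalised to -1 to 1, where 1 is 4 degrees, then the shift along the tool's x, y, z normalised to -1 to 1, where 1 is 80 mm, then the closure, from -1 (fully open) to 1 (shut), so that 0 is half open. A call has 1 to 8 rows; each row shifts and turns the commanded pose from where the row before left it, along the tool's axes as they then stand; what a row does not reach is not made up. A row lasts 1/10 s, in which the tool goes at most 50 mm and 8.59 degrees, less where a joint would pass 70% of its speed; a pose out of reach is approached as far as the arm can. A call with a number of a shift or a turn outside -1 to 1 is refused whole. A call with a gripper value outside its range is refused whole. The fingers move at their own pace and stop on an object; "grip_force" is the grip in N (left out, the last holds). Time passes only in rows, so rows that do not move let the fingers close. It gives the time, the measured TCP pose, the force, the opening and the grip force at its end, in the units of the state.
- bot.state(): the state, without advancing time (a new reading comes with each control period).
- viewer.camera(name): name is "scene" or "side" or "wrist"; returns the picture (420x560x3 uint8, blue, green, red); there is no depth.
- viewer.camera_info(name): a dict with "fx", "fy", "cx", "cy" (pixels), "R" (3x3) and "t" (3): a world point X has camera coordinates R X + t. Camera axes: x right, y down, z forward; pixel columns grow to the right and rows downward; lengths in mm; the calibration is good to about 2 mm. A picture is of the moment at which its call begins: read the wrist's pose just before it. camera_info takes no time and is no camera call; for the wrist camera it gives the pose at the moment of the call.
- bot.close_job(): hands the job in; it is judged then, once.
Trained networks look in the newest picture that a camera, given by its name, has taken for a name from the list of things; names that differ only in an ending like _2 or _b are one class to them, and where a whole thing is asked for, a point or a joint stands for the part that bears it (a point fixed in the world has none). Each returns a list of dicts, best first, with "confidence" (0 to 1); they miss things now and then, are a little off and sometimes report something else, mostly with a low value. They report only what shows in the picture. A call takes as long as a camera call. They do not tell look-alikes from the thing itself.
- spotter.outline_of(thing, camera): "region" (420x560 bool, what is visible of it) and "position" ([row, column] in pixels, amid what is visible of it).
The state is a dict: "time": time; "joint_positions": joint angles; "qd": joint speeds; "tau": joint torques, N m; "position": TCP position; "tool_rot": TCP orientation; "contact_force": force on the tool from outside, world axes, zero at the start; "torque": the same for the moment, N m; "gripper_width": finger opening in mm; "gripper_force": force on a finger pad.
Only numpy, scipy, OpenCV 4.12 (cv2) and the standard library are available. Lean on these libraries where they do the work, as an engineer would, in place of code of your own. Each camera call takes 0.05 s, during which the arm holds its last target. There are 200 camera calls.

## Working session

There is one attempt and no reset: what is moved stays moved. The work goes in short steps, Python scripts to look and compute and a tool call to move; the robot and the scene stay as the last step left them, time stands still between calls to the robot, and variables do not carry over. Pictures are saved under pics/ and viewed, at most 14 in all, crops included, and the job is handed in when it is done.

Besides the shell and the picture viewer there is one more tool, called after "Request:" as name(argument=value, ...), one argument or row to a line, values as JSON. carry_out: Moves the arm, as the interface text tells. Scaled input: -1 to 1 covers 80 mm each way for a shift and 4 degrees each way for a turn. Its arguments: {"type":"object","properties":{"deltas":{"type":"array"},"grip_force":{"type":"number"}},"required":["deltas"]}

```bash
ls; mkdir -p pics; python3 - <<'E'
from station import bot, viewer, spotter
import cv2,numpy as np
s=bot.state();print(s)
ims=[viewer.camera(c) for c in("scene","side")]
cv2.imwrite("pics/a_scene.png",ims[0]);cv2.imwrite("pics/a_side.png",ims[1])
for c in("scene","side"):print(c,viewer.camera_info(c))
E
```

```text
pics
{'time': 0.0, 'joint_positions': array([ 1.20609   ,  0.32182978, -0.07009649,  1.45167481,  0.0225999 ,
        1.37081069, -0.05689117]), 'qd': array([-1.49639946e-03, -1.24493957e-03, -7.90252632e-06,  8.91659510e-04,
        2.46598093e-05,  1.60281861e-03, -4.34575579e-04]), 'tau': array([ 4.36835053e-04, -4.93567944e+01, -3.81887667e-01, -3.14338839e+01,
        1.29849868e-02,  1.12060196e-02,  6.88389676e-06]), 'position': array([ 240.27681581, -603.73556247,  403.61897347]), 'tool_rot': array([-3.08354899e+00, -5.91200188e-01,  7.18399940e-04]), 'contact_force': array([-0.84975186, -0.43827242, -1.15781548]), 'torque': array([ 0.02125143, -0.01434991, -0.01379049]), 'gripper_force': 0.0, 'gripper_width': 85.28754401846302}
scene {'fx': 533.7391966613109, 'fy': 533.7391966613109, 'cx': 283.7774903478824, 'cy': 213.0284089405676, 'R': array([[ 0.04771118,  0.99866539,  0.01977588],
       [ 0.53812567, -0.00901922, -0.84281636],
       [-0.84151316,  0.05085367, -0.5378378 ]]), 't': array([ -93.54652641, -178.88445997, 2620.77049243])}
side {'fx': 532.2507457984067, 'fy': 532.2507457984067, 'cx': 283.6840839087134, 'cy': 206.39166044942857, 'R': array([[ 0.87226847, -0.48898912,  0.00611216],
       [-0.25748617, -0.46986296, -0.84435163],
       [ 0.41575063,  0.73492751, -0.53575458]]), 't': array([-511.62368129,  326.93713599, 1789.63950539])}
```

View pics/a_scene.png

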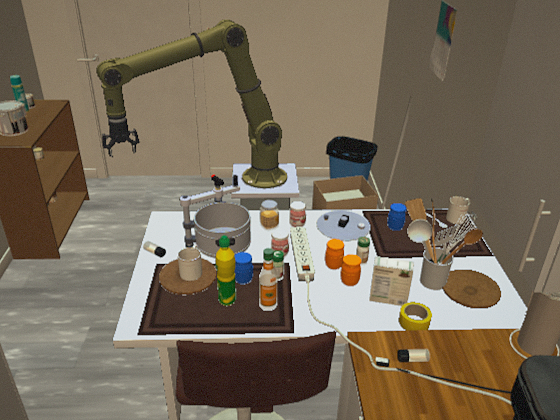

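View pics/a_side.png

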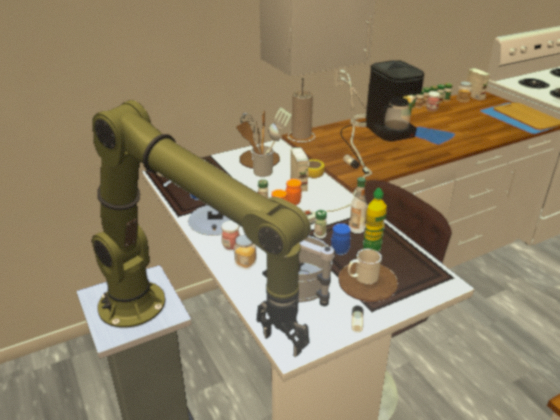

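The scene view shows the cooker at about (222,228), the column at (187,215), honey at (269,213), and two jams at (297,213) and (280,242). The lid is at (343,224). The blue and orange jars are decoys. In the side view the arm hides part of the cooker.

```bash
cat > h.py <<'E'
from station import bot, viewer, spotter
import cv2,numpy as np
from scipy.spatial.transform import Rotation as Rn
def ray(info,row,col,z):
    R=np.array(info["R"]);t=np.array(info["t"]);C=-R.T@t
    d=R.T@np.array([(col-info["cx"])/info["fx"],(row-info["cy"])/info["fy"],1])
    return C+d*(z-C[2])/d[2]
def proj(info,X):
    c=np.array(info["R"])@np.asarray(X,float)+info["t"]
    return c[0]/c[2]*info["fx"]+info["cx"],c[1]/c[2]*info["fy"]+info["cy"]
def shift(X,yaw_dir=None):
    "tool-frame shift in units of 80mm, to bring TCP to X; also turn (units 4deg) to bring tool y along yaw_dir (world rad), pointing down"
    s=bot.state();R=Rn.from_rotvec(s["tool_rot"])
    v=R.inv().apply(np.asarray(X,float)-s["position"])/80
    out=[v.round(3)]
    if yaw_dir is not None:
        y=np.array([np.cos(yaw_dir),np.sin(yaw_dir),0]);z=np.array([0,0,-1.]);x=np.cross(y,z)
        T=Rn.from_matrix(np.c_[x,y,z]); out.append(np.degrees((R.inv()*T).as_rotvec()).round(2)/4)
    return out
E
python3 - <<'E'
from h import *
for c in("scene",):
    viewer.camera(c);i=viewer.camera_info(c)
    for n,z in(("cooker",128),("lid",20),("jam_a",51),("honey",55),("mustard",42),("mug",47),("spice_a",53),("picks",19),("bridge",209),("bridge_grip",230),("knob_grip",269)):
        for o in spotter.outline_of(n,c)[:5]:
            r=o["region"];ys,xs=np.where(r)
            print(c,n,round(o["confidence"],2),np.round(o["position"]),xs.min(),xs.max(),ys.min(),ys.max(),ray(i,*o["position"],z).round())
E
```

```text
scene cooker 0.74 [224. 216.] 179 250 175 258 [ 604. -194.  128.]
scene cooker 0.72 [195. 215.] 180 238 175 206 [ 390. -213.  128.]
scene jam_a 0.98 [253. 336.] 325 344 239 269 [697. 257.  51.]
scene jam_a 0.98 [220. 395.] 387 405 204 230 [474. 534.  51.]
scene jam_a 0.9 [270. 352.] 340 360 255 285 [802. 302.  51.]
scene jam_a 0.89 [241. 283.] 270 288 229 256 [614.  60.  51.]
scene jam_a 0.7 [270. 244.] 234 252 252 284 [791. -88.  51.]
scene honey 0.84 [217. 271.] 260 278 202 230 [450.  19.  55.]
scene honey 0.25 [263. 278.] 273 283 251 278 [758.  36.  55.]
scene mug 0.57 [262. 189.] 177 201 246 280 [ 733. -290.   47.]
scene spice_a 0.73 [263. 278.] 273 283 252 279 [757.  36.  53.]
scene spice_a 0.62 [246. 360.] 356 368 237 264 [657. 357.  53.]
scene picks 0.58 [249. 154.] 144 165 243 257 [ 617. -440.   19.]
scene bridge 0.64 [194. 216.] 180 239 175 206 [ 521. -198.  209.]
scene bridge_grip 0.92 [193. 217.] 180 239 176 206 [ 545. -191.  230.]
```

```bash
python3 - <<'E'
from h import *
print(shift([470,-120,580],-np.pi/2)); print(Rn.from_rotvec(bot.state()["tool_rot"]).as_matrix().round(2))
viewer.camera("wrist");i=viewer.camera_info("wrist");print(i, -i["R"].T@i["t"])
E
```

```text
[array([ 4.904, -4.558, -2.191]), array([2.500e-03, 0.000e+00, 5.425e+00])]
[[ 0.93  0.37 -0.  ]
 [ 0.37 -0.93 -0.  ]
 [-0.    0.   -1.  ]]
{'fx': 290.05418927449307, 'fy': 290.05418927449307, 'cx': 282.47180381152475, 'cy': 210.77159897200605, 'R': array([[ 3.70639776e-01, -9.28776690e-01,  1.29739713e-04],
       [-8.77753302e-01, -3.50232595e-01,  3.26934658e-01],
       [-3.03603851e-01, -1.21288868e-01, -9.45046937e-01]]), 't': array([-649.70100286,  -43.01361667,  380.74160188])} [ 318.6443064  -572.31219964  373.96561859]
```

Request:
carry_out(
  deltas=[
    [[0,0,0],[0,0,-0.55],-1],
    [[0,0,0],[0.2,-0.2,-0.5],-1],
    [[0,0,0],[0.4,-0.35,-0.25],-1],
    [[0,0,0],[0.4,-0.38,-0.2],-1],
    [[0,0,0],[0.4,-0.38,-0.2],-1],
    [[0,0,0],[0.4,-0.38,-0.2],-1],
    [[0,0,0],[0.4,-0.38,-0.2],-1],
    [[0,0,0],[0.44,-0.4,0],-1],
  ],
)

```text
time: 1.55
position: [363.8, -340.6, 575.5]
tool_rot: [3.081, 0.589, 0.004]
contact_force: [0.5, -0.7, 0.3]
gripper_width: 85.5
gripper_force: 0.0
```

Request:
carry_out(
  deltas=[
    [[0,0,0],[0.44,-0.4,0],-1],
    [[0,0,0],[0.44,-0.4,0],-1],
    [[0,0,0],[0.44,-0.4,0],-1],
    [[0,0,1],[0.44,-0.4,0],-1],
    [[0,0,1],[0.4,-0.3,0],-1],
    [[0,0,1],[0,0,0],-1],
    [[0,0,1],[0,0,0],-1],
    [[0,0,1],[0,0,0],-1],
  ],
)

```text
time: 2.35
position: [470.3, -138.1, 572.9]
tool_rot: [3.141, 0.044, 0.0]
contact_force: [-0.8, -0.6, 0.1]
gripper_width: 85.3
gripper_force: 0.0
```

```bash
python3 - <<'E'
from h import *
print(bot.state())
cv2.imwrite("pics/w1.png",viewer.camera("wrist"));i=viewer.camera_info("wrist");print(-i["R"].T@i["t"])
for n,z in(("cooker",128),("lid",20),("jam_a",102),("honey",110),("mustard",84),("bridge",220),("bridge_grip",265),("knob_grip",280)):
        for o in spotter.outline_of(n,"wrist")[:5]:
            r=o["region"];ys,xs=np.where(r)
            print(n,round(o["confidence"],2),np.round(o["position"]),xs.min(),xs.max(),ys.min(),ys.max(),ray(i,*o["position"],z).round())
E
```

```text
{'time': 2.35, 'joint_positions': array([ 0.76308418, -0.03412975, -0.51059375,  1.51827484, -0.0163088 ,
        1.65278546, -1.29149283]), 'qd': array([ 1.94845111e-02,  2.23641522e-04, -5.87413599e-03,  1.23996115e-03,
       -2.28953323e-03,  6.35411342e-04, -6.91698789e-01]), 'tau': array([-4.91339285e-01, -2.65991127e+01,  1.35219265e-01, -3.20409608e+01,
       -3.04014911e-02, -2.86367329e-03,  7.28669800e-01]), 'position': array([ 470.27051978, -138.12159358,  572.85092328]), 'tool_rot': array([3.14079996e+00, 4.38255537e-02, 2.80925430e-04]), 'contact_force': array([-0.80078614, -0.55809297,  0.11426084]), 'torque': array([-0.03576407,  0.04365629,  0.0014121 ]), 'gripper_force': 0.0, 'gripper_width': 85.29637791887684}
[ 554.42907039 -135.7535792   542.03341297]
cooker 0.61 [106. 319.] 230 471 1 209 [ 562. -185.  128.]
lid 0.89 [170.  40.] 0 93 102 224 [442. 301.  20.]
lid 0.17 [109. 318.] 232 470 2 208 [ 558. -196.   20.]
jam_a 0.98 [188. 123.] 90 156 162 211 [433. 110. 102.]
jam_a 0.63 [11. 34.] 0 58 0 26 [668. 189. 102.]
jam_a 0.55 [ 50. 157.] 124 192 19 80 [627.  35. 102.]
honey 0.81 [187. 193.] 165 223 159 212 [441.  -2. 110.]
bridge 0.78 [143. 358.] 256 471 80 208 [ 524. -219.  220.]
bridge 0.35 [188. 193.] 165 222 158 212 [468. -35. 220.]
bridge_grip 0.69 [142. 359.] 255 471 80 207 [ 528. -208.  265.]
knob_grip 0.56 [169. 341.] 313 364 138 198 [ 506. -190.  280.]
```

View pics/w1.png

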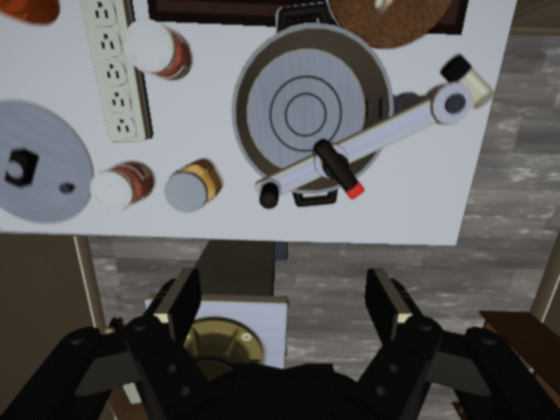

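Wrist view: up is +x and left is +y. The rim is centred near (313,107), the column top is at (453,103), the peg top at (269,190), and the T-bar at (338,168) with its red end at (357,192). The bridge stands at about 0.4 rad. White-lidded jars are at (157,45) and (112,188), the silver honey lid is at (188,190), and the lid is at (40,170) with its grip at about (20,168).

```bash
python3 - <<'E'
from h import *
im=cv2.imread("pics/w1.png");viewer.camera("wrist");i=viewer.camera_info("wrist");print(bot.state()["position"])
for n,c,r,z in(("column",453,103,232),("peg",269,190,265),("tbar",338,168,280),("handle+",302,14,90),("handle-",315,197,90),("rimc",313,107,128),("jam1lid",157,48,102),("jam2lid",112,188,102),("honeylid",188,190,110)):print(n,ray(i,r,c,z).round(1))
o=spotter.outline_of("cooker","wrist")[0]["region"].astype(np.uint8)
# rim fit: project circle, maximise against edges
e=cv2.distanceTransform(255-cv2.Canny(im,60,150),cv2.DIST_L2,5)
from scipy.optimize import minimize
th=np.linspace(0,2*np.pi,180)
def cost(p):
    c=0
    for rad in(108,100):
        for t in th:
            u,v=proj(i,[p[0]+rad*np.cos(t),p[1]+rad*np.sin(t),128])
            u=int(round(u));v=int(round(v))
            c+=min(e[v,u],5) if 0<=u<560 and 0<=v<420 else 5
    return c/360
best=min(((cost((x,y)),x,y) for x in range(540,585,2) for y in range(-205,-160,2)))
print(best)
def fitc(z,rads,xs,ys):
    b=(9,0,0)
    for x in xs:
        for y in ys:
            c=0;n=0
            for rad in rads:
                for t in th[::2]:
                    u,v=proj(i,[x+rad*np.cos(t),y+rad*np.sin(t),z]);u=int(round(u));v=int(round(v))
                    if 0<=u<560 and 0<=v<420:c+=min(e[v,u],5);n+=1
            if n: b=min(b,(c/n,x,y))
    return b
print("jam1",fitc(102,(33,),range(600,640,2),range(20,60,2)))
print("jam2",fitc(102,(33,),range(410,460,2),range(90,140,2)))
print("honey",fitc(110,(33,),range(410,460,2),range(-20,30,2)))
print("lidflange",fitc(14,(112,),range(400,490,3),range(270,340,3)))
E
```

```text
[ 470.14270736 -138.66669764  572.73545784]
column [ 566.7 -306.3  232. ]
peg [ 479.9 -124.8  265. ]
tbar [ 506.5 -187.7  280. ]
handle+ [ 676.8 -158.1   90. ]
handle- [ 423.4 -192.6   90. ]
rimc [ 560.  -176.7  128. ]
jam1lid [628.4  35.2 102. ]
jam2lid [431.7 126.8 102. ]
honeylid [434.4   5.8 110. ]
(np.float32(1.6102021), 552, -175)
jam1 (np.float32(1.44205), 630, 48)
jam2 (np.float32(1.6398276), 426, 130)
honey (np.float32(0.52888894), 432, 10)
lidflange (np.float32(0.45666665), 445, 321)
```

Request:
carry_out(
  deltas=[
    [[0,0,0.94],[0,0,0],-0.4],
    [[0,0,0.94],[0,0,0],-0.4],
    [[0,0,0.94],[0,0,0],-0.4],
    [[0,0,0.94],[0,0,0],-0.4],
    [[0,0,0.94],[0,0,0],-0.4],
    [[0,0,0.94],[0,0,0],-0.4],
    [[0,0,0.94],[0,0,0.3],-0.4],
    [[0,0,0.94],[0,0,0.3],-0.4],
  ],
)

```text
time: 3.7
position: [470.3, -138.6, 524.7]
tool_rot: [3.044, -0.774, 0.003]
contact_force: [0.1, 0.6, -0.8]
gripper_width: 59.9
gripper_force: 0.0
```

```bash
python3 - <<'E'
from h import *
print(shift([478,-122,403],np.radians(-120)),bot.state()["position"],bot.state()["gripper_width"])
E
```

```text
[array([-0.018, -0.228,  1.521]), array([-0.0025, -0.0275,  0.37  ])] [ 470.31663502 -138.60733536  524.71603274] 59.86126290432831
```

Request:
carry_out(
  deltas=[
    [[0,0,0.3],[-0.02,-0.23,0],-0.4],
    [[0,0,0],[0,0,0.5],-0.4],
    [[0,0,0],[0,0,0.5],-0.4],
    [[0,0,0],[0,0,0.3],-0.4],
    [[0,0,0],[0,0,0.2],-0.4],
    [[0,0,0],[0,0,0],-0.4],
  ],
)

```text
time: 4.3
position: [476.7, -121.7, 402.3]
tool_rot: [-3.037, 0.801, 0.008]
contact_force: [-1.3, 0.4, 0.9]
gripper_width: 59.6
gripper_force: 0.0
```

```bash
python3 - <<'E'
from h import *
cv2.imwrite("pics/w2.png",viewer.camera("wrist"));print(bot.state()["position"],bot.state()["contact_force"])
E
```

```text
[ 477.25777143 -121.71903562  404.05316902] [-0.11119678 -0.25377348 -0.40249318]
```

View pics/w2.png

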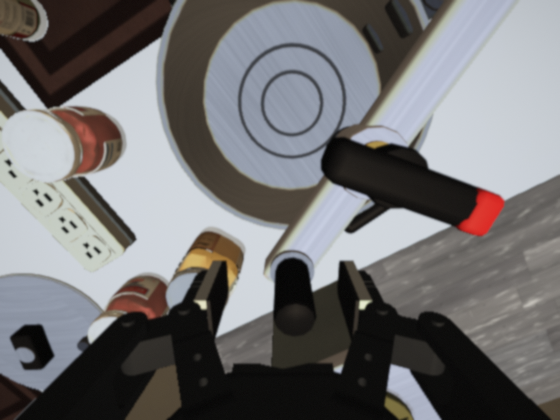

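The peg stands between the fingers, with its top at (294,315). I'll close gently on it.

Request:
carry_out(
  deltas=[
    [[0,0,0],[0,0,0],1],
    [[0,0,0],[0,0,0],1],
    [[0,0,0],[0,0,0],1],
    [[0,0,0],[0,0,0],1],
    [[0,0,0],[0,0,0],1],
  ],
  grip_force=30,
)

```text
time: 4.85
position: [477.9, -123.3, 406.4]
tool_rot: [3.034, -0.804, 0.007]
contact_force: [0.5, -5.0, 4.3]
gripper_width: 18.8
gripper_force: 29.4
```

```bash
python3 - <<'E'
from h import *
s=bot.state();print(s["gripper_width"],s["gripper_force"],s["position"],s["contact_force"])
p=s["position"][:2].copy();h=np.array([567,-310.]);d=p-h;print(np.hypot(*d),np.degrees(np.arctan2(d[1],d[0])))
R=Rn.from_rotvec(s["tool_rot"])
u=d/np.hypot(*d)*210;last=d
for k in range(1,20):
    a=np.radians(4.*k);c,sn=np.cos(a),np.sin(a);n=np.array([c*d[0]-sn*d[1],sn*d[0]+c*d[1]])
    print(k*4,(h+n).round(),(R.inv().apply([*(n-last),0])/80).round(3));last=n
E
```

```text
18.824133809203335 29.425588846206665 [ 477.93709899 -123.30661781  406.39195659] [ 0.46440877 -4.97171255  4.28188887]
206.84926707958428 115.50368154015041
4 [ 465. -130.] [-0.098  0.152 -0.   ]
8 [ 453. -138.] [-0.087  0.158 -0.   ]
12 [ 441. -146.] [-0.076  0.164 -0.   ]
16 [ 430. -155.] [-0.064  0.169 -0.   ]
20 [ 419. -165.] [-0.052  0.173  0.   ]
24 [ 410. -176.] [-0.04   0.176  0.   ]
28 [ 401. -187.] [-0.028  0.178  0.   ]
32 [ 393. -199.] [-0.015  0.18   0.   ]
36 [ 385. -211.] [-0.003  0.18   0.   ]
40 [ 379. -224.] [0.01 0.18 0.  ]
44 [ 373. -238.] [0.023 0.179 0.   ]
48 [ 369. -251.] [0.035 0.177 0.   ]
52 [ 365. -265.] [0.047 0.174 0.   ]
56 [ 362. -279.] [0.059 0.17  0.001]
60 [ 361. -294.] [0.071 0.166 0.001]
64 [ 360. -308.] [0.082 0.161 0.001]
68 [ 361. -323.] [0.093 0.154 0.001]
72 [ 362. -337.] [0.104 0.148 0.001]
76 [ 364. -351.] [0.114 0.14  0.001]
```

Request:
carry_out(
  deltas=[
    [[0,0,0],[-0.1,0.15,0],1],
    [[0,0,0],[-0.09,0.16,0],1],
    [[0,0,0],[-0.08,0.165,0],1],
    [[0,0,0],[-0.065,0.17,0],1],
    [[0,0,0],[-0.05,0.175,0],1],
    [[0,0,0],[-0.04,0.175,0],1],
    [[0,0,0],[-0.03,0.18,0],1],
    [[0,0,0],[-0.015,0.18,0],1],
  ],
)

```text
time: 5.65
position: [391.8, -195.2, 406.3]
tool_rot: [-3.036, 0.796, -0.001]
contact_force: [-2.1, 6.2, 8.6]
gripper_width: 19.3
gripper_force: 31.4
```

Request:
carry_out(
  deltas=[
    [[0,0,0],[0,0.18,0],1],
    [[0,0,0],[0.01,0.18,0],1],
    [[0,0,0],[0.023,0.18,0],1],
    [[0,0,0],[0.035,0.177,0],1],
    [[0,0,0],[0.047,0.174,0],1],
    [[0,0,0],[0.06,0.17,0],1],
    [[0,0,0],[0.07,0.166,0],1],
    [[0,0,0],[0.08,0.16,0],1],
  ],
)

```text
time: 6.45
position: [359.9, -305.6, 405.9]
tool_rot: [-3.037, 0.797, -0.001]
contact_force: [-0.9, 4.8, 6.5]
gripper_width: 18.8
gripper_force: 31.4
```

Request:
carry_out(
  deltas=[
    [[0,0,0],[0.093,0.154,0],1],
    [[0,0,0],[0.1,0.15,0],1],
    [[0,0,0],[0,0,0],1],
    [[0,0,0],[0,0,0],0],
    [[0,0,0],[0,0,0],-0.4],
    [[0,0,0],[0,0,-0.4],-0.4],
    [[0,0,0],[0,0,-0.6],-0.4],
    [[0,0,0],[0,0,-0.6],-0.4],
  ],
)

```text
time: 7.25
position: [360.4, -334.7, 533.3]
tool_rot: [-3.037, 0.801, 0.003]
contact_force: [1.5, -0.8, 0.5]
gripper_width: 59.9
gripper_force: 0.0
```

```bash
python3 - <<'E'
from h import *
s=bot.state();print(s["position"],s["contact_force"])
print(shift([430,-40,530],-np.pi/2))
E
```

```text
[ 360.35117809 -334.68748979  533.31659463] [ 1.45510432 -0.84010989  0.4904237 ]
[array([-1.059, -3.634,  0.046]), array([-0.0175,  0.03  , -7.385 ])]
```

```bash
python3 - <<'E'
from h import *
print(shift([432,8,420],np.radians(-120)))
E
```

```text
[array([-1.329, -4.167,  1.422]), array([-0.01  ,  0.0325,  0.115 ])]
```

Request:
carry_out(
  deltas=[
    [[0,0,0.1],[-0.16,-0.52,0],-1],
    [[0,0,0],[-0.16,-0.52,0],-1],
    [[0,0,0],[-0.17,-0.52,0],-1],
    [[0,0,0],[-0.17,-0.52,0],-1],
    [[0,0,0],[-0.17,-0.52,0],-1],
    [[0,0,0],[-0.17,-0.52,0],-1],
    [[0,0,0],[-0.17,-0.52,0.2],-1],
    [[0,0,0],[-0.16,-0.53,0.2],-1],
  ],
)

```text
time: 8.05
position: [434.4, 9.1, 500.3]
tool_rot: [3.034, -0.812, 0.002]
contact_force: [0.2, -0.1, -0.1]
gripper_width: 85.4
gripper_force: 0.0
```

Request:
carry_out(
  deltas=[
    [[0,0,0],[0,0,0.5],-1],
    [[0,0,0],[0,0,0.5],-1],
    [[0,0,0],[0,0,0],-1],
    [[0,0,0],[0,0,0],-1],
  ],
)

```text
time: 8.45
position: [434.6, 6.8, 421.1]
tool_rot: [3.035, -0.812, -0.001]
contact_force: [0.1, -0.4, 0.8]
gripper_width: 85.3
gripper_force: 0.0
```

```bash
cat >> h.py <<'E'
def circ(i,e,z,rads,x0,y0,w,step):
    th=np.linspace(0,2*np.pi,120);b=(9,0,0)
    for x in np.arange(x0-w,x0+w+.1,step):
        for y in np.arange(y0-w,y0+w+.1,step):
            c=0;n=0
            for r in rads:
                X=np.c_[x+r*np.cos(th),y+r*np.sin(th),np.full(120,z)]@np.array(i["R"]).T+i["t"]
                u=np.round(X[:,0]/X[:,2]*i["fx"]+i["cx"]).astype(int);v=np.round(X[:,1]/X[:,2]*i["fy"]+i["cy"]).astype(int)
                m=(u>=0)&(u<560)&(v>=0)&(v<420);c+=np.minimum(e[v[m],u[m]],5).sum();n+=m.sum()
            if n>40:b=min(b,(round(float(c/n),2),float(x),float(y)))
    return b
def edges(im): return cv2.distanceTransform(255-cv2.Canny(im,60,150),cv2.DIST_L2,5)
def lidfit(name,z,x0,y0,fn,r=33):
    "refined centre of a jar's lid from the wrist view"
    print(bot.state()["position"].round(1))
    im=viewer.camera("wrist");i=viewer.camera_info("wrist");cv2.imwrite(fn,im);e=edges(im)
    for o in spotter.outline_of(name,"wrist")[:3]:print(round(o["confidence"],2),np.round(o["position"]),ray(i,*o["position"],z).round())
    b=circ(i,e,z,(r,),x0,y0,24,3);b=circ(i,e,z,(r,),b[1],b[2],4,.5);print("fit",b)
    th=np.linspace(0,6.283,60)
    for t in th:
        u,v=proj(i,[b[1]+r*np.cos(t),b[2]+r*np.sin(t),z]);cv2.circle(im,(int(u),int(v)),1,(255,0,255),-1)
    cv2.imwrite(fn,im);return b,im,i
E
python3 - <<'E'
from h import *
lidfit("honey",110,432,10,"pics/w3.png")
E
```

```text
[434.6   6.8 421.1]
0.76 [197. 280.] [438.   8. 110.]
0.46 [269.  90.] [471. 232. 110.]
fit (0.49, 431.5, 11.0)
```

View pics/w3.png

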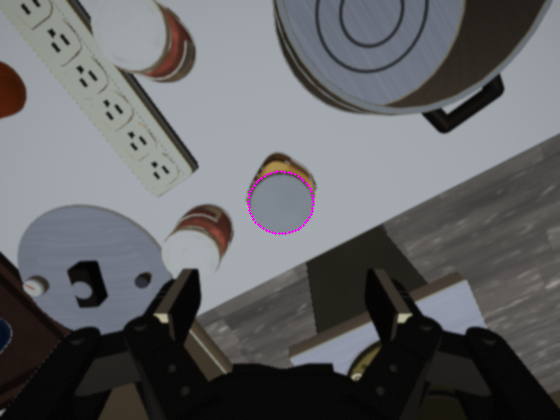

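The fitted circle sits exactly on the honey lid at (281,203), so the honey is at (431.5,11). One jam lid is at (195,245), the lid's grip at (88,285), and the other jam at (130,35).

```bash
python3 - <<'E'
from h import *
print(shift([431.5,11,240],np.radians(-120)))
im=cv2.imread("pics/w3.png");i=viewer.camera_info("wrist");e=edges(im)
b=circ(i,e,102,(33,),426,130,20,2);print("jam2",b)
b=circ(i,e,128,(100,108),555,-175,20,2);print("pot",b)
b=circ(i,e,5+0.5,(96,),555,-175,20,2);print("floor?",b)
E
```

```text
[array([-0.077, -0.019,  2.286]), array([-0.0175, -0.0425,  0.    ])]
jam2 (1.25, 426.0, 132.0)
pot (1.45, 547.0, -175.0)
floor? (1.44, 545.0, -181.0)
```

Request:
carry_out(
  deltas=[
    [[0,0,0],[-0.08,-0.02,0.4],-1],
    [[0,0,0],[0,0,0.5],-1],
    [[0,0,0],[0,0,0.5],-1],
    [[0,0,0],[0,0,0.4],-1],
    [[0,0,0],[0,0,0.3],-1],
    [[0,0,0],[0,0,0.18],-1],
    [[0,0,0],[0,0,0],-1],
  ],
)

```text
time: 9.25
position: [430.4, 10.8, 238.2]
tool_rot: [-3.034, 0.814, 0.002]
contact_force: [1.0, 0.2, 0.4]
gripper_width: 85.4
gripper_force: 0.0
```

Request:
carry_out(
  deltas=[
    [[0,0,0],[0,0,0],1],
    [[0,0,0],[0,0,0],1],
    [[0,0,0],[0,0,0],1],
    [[0,0,0],[0,0,0],1],
  ],
  grip_force=50,
)

```text
time: 9.65
position: [431.0, 10.9, 240.6]
tool_rot: [3.033, -0.814, 0.004]
contact_force: [-4.1, -0.6, 6.3]
gripper_width: 76.7
gripper_force: 57.4
```

Request:
carry_out(
  deltas=[
    [[0,0,0],[0,0,0],1],
    [[0,0,0],[0,0,0],1],
    [[0,0,0],[0,0,-0.1],1],
    [[0,0,0],[0,0,-0.3],1],
    [[0,0,0],[0,0,-0.5],1],
    [[0,0,0],[0,0,-0.5],1],
    [[0,0,0],[0,0,-0.5],1],
    [[0,0,0],[0,0,0],1],
  ],
)

```text
time: 10.45
position: [432.0, 12.0, 396.9]
tool_rot: [-3.034, 0.812, -0.02]
contact_force: [1.2, -0.1, -3.3]
gripper_width: 76.1
gripper_force: 61.1
```

```bash
python3 - <<'E'
from h import *
s=bot.state();print(s["gripper_width"],s["gripper_force"],s["contact_force"])
print(shift([535,-170,400],np.radians(-120)))
E
```

```text
76.1307245942359 61.14867356198374 [ 1.16738955 -0.11780977 -3.2629473 ]
[array([ 2.252,  1.329, -0.016]), array([-0.055 , -0.1725,  0.01  ])]
```

Request:
carry_out(
  deltas=[
    [[0,0,0],[0,0,-0.2],1],
    [[0,0,0],[0.37,0.22,0],1],
    [[0,0,0],[0.37,0.22,0],1],
    [[0,0,0],[0.37,0.22,0],1],
    [[0,0,0],[0.37,0.22,0],1],
    [[0,0,0],[0.37,0.22,0],1],
    [[0,0,0],[0.37,0.22,0],1],
    [[0,0,0],[0,0,0],1],
  ],
)

```text
time: 11.25
position: [531.7, -174.7, 405.1]
tool_rot: [3.031, -0.823, 0.0]
contact_force: [0.2, -0.7, -4.3]
gripper_width: 76.5
gripper_force: 61.0
```

```bash
python3 - <<'E'
from h import *
print(bot.state()["position"])
im=viewer.camera("wrist");i=viewer.camera_info("wrist");e=edges(im)
b=circ(i,e,128,(100,108),555,-178,20,2);b=circ(i,e,128,(100,108),b[1],b[2],3,.5);print("pot",b)
for r in(100,108):
  for t in np.linspace(0,6.283,60):
    u,v=proj(i,[b[1]+r*np.cos(t),b[2]+r*np.sin(t),128]);cv2.circle(im,(int(u),int(v)),1,(255,0,255),-1)
cv2.imwrite("pics/w4.png",im)
E
```

```text
[ 531.65114045 -174.73581072  405.05647617]
pot (2.32, 551.5, -171.0)
```

View pics/w4.png

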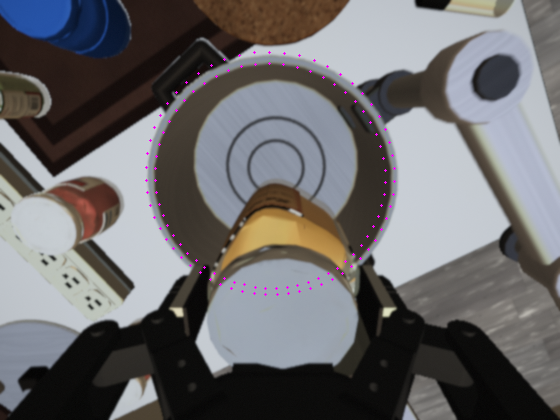

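```bash
python3 - <<'E'
from h import *
from scipy.optimize import least_squares
i=viewer.camera_info("wrist");im=cv2.imread("pics/w4.png")
g=cv2.cvtColor(viewer.camera("wrist"),cv2.COLOR_BGR2GRAY).astype(float)
# radial profile along directions: strongest edge from white table to rim is outer; do robust fit on samples
c0=np.array([551.,-175.]);P=[]
P0=[ray(i,178,147,128),ray(i,178,397,128),ray(i,54,272,128)]
f=lambda p:[np.hypot(*(q[:2]-p))-108 for q in P0]
print(least_squares(f,c0).x, [q.round(1) for q in P0])
# annulus brightness template: rim ring (100..108) vs inside(90..99): maximise mean(rim)-mean(inside)
th=np.linspace(0,2*np.pi,240)
def samp(x,y,r):
    X=np.c_[x+r*np.cos(th),y+r*np.sin(th),np.full(240,128)]@i["R"].T+i["t"]
    u=X[:,0]/X[:,2]*i["fx"]+i["cx"];v=X[:,1]/X[:,2]*i["fy"]+i["cy"]
    m=(v<215)
    return cv2.remap(g.astype(np.float32),u[m].astype(np.float32)[None],v[m].astype(np.float32)[None],1)[0].mean()
print(max((samp(x,y,103)+samp(x,y,105)-samp(x,y,97)-samp(x,y,95),x,y) for x in range(535,570) for y in range(-195,-160)))
E
```

```text
[ 549.84739878 -171.69075   ] [array([614.8, -84.4, 128. ]), array([ 506.2, -271.3,  128. ]), array([ 642.5, -226.9,  128. ])]
(np.float32(156.1029), 553, -177)
```

The view shows the honey held upright above the pot. The outer rim spans columns 147–397, with its top at row 54. That puts the pot at about (551.5,-175).

```bash
python3 - <<'E'
from h import *
print(shift([594.5,-200,247],np.radians(-120)))
E
```

```text
[array([ 0.881, -0.068,  1.978]), array([-0.015,  0.03 , -0.015])]
```

Request:
carry_out(
  deltas=[
    [[0,0,0],[0.44,-0.035,0],1],
    [[0,0,0],[0.44,-0.035,0],1],
    [[0,0,0],[0,0,0.4],1],
    [[0,0,0],[0,0,0.4],1],
    [[0,0,0],[0,0,0.4],1],
    [[0,0,0],[0,0,0.4],1],
    [[0,0,0],[0,0,0.2],1],
    [[0,0,0],[0,0,0.08],1],
  ],
)

```text
time: 12.15
position: [594.1, -198.4, 254.3]
tool_rot: [-3.035, 0.811, 0.005]
contact_force: [0.4, -0.2, -3.5]
gripper_width: 76.4
gripper_force: 61.1
```

Request:
carry_out(
  deltas=[
    [[0,0,0],[0,0,0.08],1],
    [[0,0,0],[0,0,0],1],
  ],
)

```text
time: 12.35
position: [595.2, -199.2, 250.2]
tool_rot: [3.035, -0.812, 0.002]
contact_force: [-0.6, -0.7, -3.9]
gripper_width: 76.4
gripper_force: 61.0
```

Request:
carry_out(
  deltas=[
    [[0,0,0],[0,0,0.025],1],
    [[0,0,0],[0,0,0.025],1],
    [[0,0,0],[0,0,0],1],
  ],
)

```text
time: 12.65
position: [595.0, -199.3, 245.9]
tool_rot: [3.034, -0.813, 0.001]
contact_force: [-0.1, -0.1, -4.2]
gripper_width: 76.5
gripper_force: 61.1
```

Request:
carry_out(
  deltas=[
    [[0,0,0],[0,0,0.02],1],
    [[0,0,0],[0,0,0.01],1],
    [[0,0,0],[0,0,0],1],
  ],
)

```text
time: 12.95
position: [595.4, -199.4, 245.8]
tool_rot: [3.033, -0.812, 0.003]
contact_force: [-4.1, 0.9, 9.1]
gripper_width: 76.2
gripper_force: 62.4
```

Request:
carry_out(
  deltas=[
    [[0,0,0],[0,0,0],-0.9],
    [[0,0,0],[0,0,0],-1],
    [[0,0,0],[0,0,0],-1],
    [[0,0,0],[0,0,-0.3],-1],
    [[0,0,0],[0,0,-0.5],-1],
    [[0,0,0],[0,0,-0.5],-1],
    [[0,0,0],[0,0,-0.5],-1],
    [[0,0,0],[0,0,0],-1],
  ],
)

```text
time: 13.75
position: [596.7, -199.0, 394.0]
tool_rot: [3.034, -0.812, 0.018]
contact_force: [1.5, 0.9, 0.2]
gripper_width: 85.5
gripper_force: 0.0
```

```bash
python3 - <<'E'
from h import *
print(shift([426,131,420],np.radians(-60)))
im=viewer.camera("wrist");i=viewer.camera_info("wrist");e=edges(im)
b=circ(i,e,115,(33,),595,-199,16,2);print("honey",circ(i,e,115,(33,),b[1],b[2],2,.5))
E
```

```text
[array([-3.905, -2.509, -0.364]), array([  0.0575,  -0.16  , -14.9925])]
honey (0.76, 595.0, -199.0)
```

Request:
carry_out(
  deltas=[
    [[0,0,0],[-0.48,-0.31,-0.3],-1],
    [[0,0,0],[-0.48,-0.31,0],-1],
    [[0,0,0],[-0.49,-0.31,0],-1],
    [[0,0,0],[-0.49,-0.32,0],-1],
    [[0,0,0],[-0.49,-0.31,0],-1],
    [[0,0,0],[-0.49,-0.31,0],-1],
    [[0,0,0],[-0.49,-0.32,0],-1],
    [[0,0,0],[-0.49,-0.31,0],-1],
  ],
)

```text
time: 14.6
position: [423.8, 129.9, 409.0]
tool_rot: [3.034, -0.813, -0.002]
contact_force: [-0.5, 1.3, 0.6]
gripper_width: 85.4
gripper_force: 0.0
```

Request:
carry_out(
  deltas=[
    [[0,0,-1],[0,0,0],-1],
    [[0,0,-1],[0,0,0],-1],
    [[0,0,-1],[0,0,0],-1],
    [[0,0,-1],[0,0,0],-1],
    [[0,0,-1],[0,0,0],-1],
    [[0,0,-1],[0,0,0],-1],
    [[0,0,-1],[0,0,0],-1],
    [[0,0,-1],[0,0,0],-1],
  ],
)

```text
time: 15.4
position: [424.9, 128.3, 409.0]
tool_rot: [3.141, 0.06, -0.003]
contact_force: [-0.1, -0.1, 0.9]
gripper_width: 85.3
gripper_force: 0.0
```

Request:
carry_out(
  deltas=[
    [[0,0,-1],[0,0,0],-1],
    [[0,0,-1],[0,0,0],-1],
    [[0,0,-1],[0,0,0],-1],
    [[0,0,-1],[0,0,0],-1],
    [[0,0,-1],[0,0,0],-1],
    [[0,0,-1],[0,0,0],-1],
    [[0,0,-1],[0,0,0],-1],
    [[0,0,0],[0,0,0],-1],
  ],
)

```text
time: 16.2
position: [424.9, 128.3, 409.1]
tool_rot: [-3.034, -0.814, 0.003]
contact_force: [-0.2, 0.6, 0.4]
gripper_width: 85.1
gripper_force: 0.0
```

```bash
python3 - <<'E'
from h import *
b,im,i=lidfit("jam_a",102,428,132,"pics/w5.png")
print(shift([b[1],b[2],235],np.radians(-60)))
E
```

```text
[424.9 128.3 409.1]
0.56 [190. 286.] [435. 131. 102.]
0.16 [232. 513.] [513. -95. 102.]
fit (2.19, 431.5, 133.5)
[array([ 0.105, -0.013,  2.181]), array([-0.01  ,  0.02  , -0.0175])]
```

View pics/w5.png

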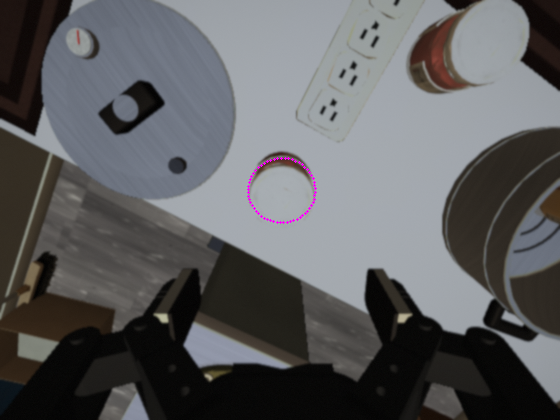

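The lid circle sits near (283,192), but white on white makes the edge doubtful, so I'll refit with lower thresholds. The pot lid is at (138,97), with its grip at (130,107), the gauge at (82,42) and the valve at (177,165).

```bash
python3 - <<'E'
from h import *
im=viewer.camera("wrist");i=viewer.camera_info("wrist")
for lo,hi in((10,30),(15,45),(25,70)):
    e=cv2.distanceTransform(255-cv2.Canny(im,lo,hi),cv2.DIST_L2,5)
    for r in(32,33):
        b=circ(i,e,102,(r,),430,131,14,2);print(lo,r,circ(i,e,102,(r,),b[1],b[2],2,.5))
c=cv2.resize(im[135:245,220:345],None,fx=5,fy=5,interpolation=cv2.INTER_CUBIC)
l=cv2.cvtColor(c,cv2.COLOR_BGR2LAB);l[...,0]=cv2.createCLAHE(6,(3,3)).apply(l[...,0])
cv2.imwrite("pics/w6.png",cv2.cvtColor(l,cv2.COLOR_LAB2BGR))
E
```

```text
10 32 (1.42, 431.5, 134.5)
10 33 (1.41, 429.5, 132.5)
15 32 (1.51, 426.0, 130.5)
15 33 (1.58, 425.0, 130.5)
25 32 (1.51, 426.0, 130.5)
25 33 (1.58, 425.0, 130.5)
```

View pics/w6.png

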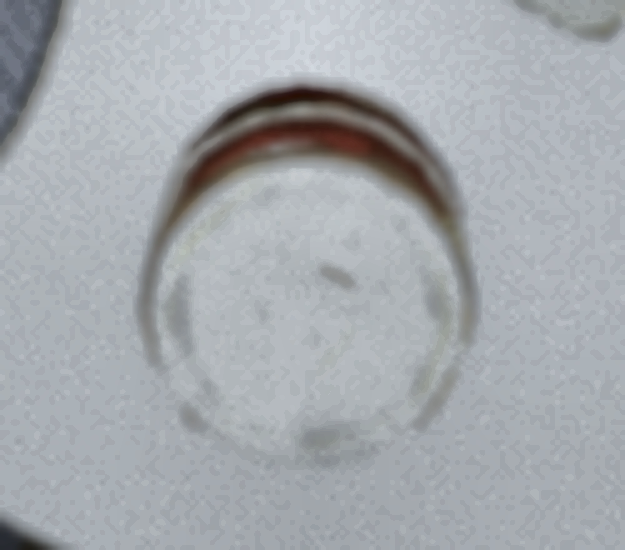

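The enhanced crop shows the lid spanning about 155–462 across and 158–462 down, so its centre is at (281.8,197) in the full picture.

```bash
python3 - <<'E'
from h import *
i=viewer.camera_info("wrist");b=ray(i,197,281.8,102);print(b);print(shift([b[0],b[1],235],np.radians(-60)))
E
```

```text
[427.00446159 130.91130229 102.        ]
[array([ 0.038, -0.013,  2.184]), array([-0.0075,  0.015 , -0.015 ])]
```

Request:
carry_out(
  deltas=[
    [[0,0,0],[0.035,-0.01,0.4],-1],
    [[0,0,0],[0,0,0.5],-1],
    [[0,0,0],[0,0,0.5],-1],
    [[0,0,0],[0,0,0.4],-1],
    [[0,0,0],[0,0,0.25],-1],
    [[0,0,0],[0,0,0.13],-1],
    [[0,0,0],[0,0,0],-1],
  ],
)

```text
time: 17.05
position: [426.7, 130.5, 234.8]
tool_rot: [-3.034, -0.813, 0.004]
contact_force: [-0.2, 1.2, -0.7]
gripper_width: 85.4
gripper_force: 0.0
```

Request:
carry_out(
  deltas=[
    [[0,0,0],[0,0,0],1],
    [[0,0,0],[0,0,0],1],
    [[0,0,0],[0,0,0],1],
    [[0,0,0],[0,0,0],1],
    [[0,0,0],[0,0,0],1],
    [[0,0,0],[0,0,0],1],
  ],
  grip_force=50,
)

```text
time: 17.65
position: [427.8, 131.3, 237.5]
tool_rot: [3.034, 0.814, 0.004]
contact_force: [-3.7, 1.3, 6.8]
gripper_width: 65.1
gripper_force: 55.1
```

Request:
carry_out(
  deltas=[
    [[0,0,0],[0,0,-0.1],1],
    [[0,0,0],[0,0,-0.3],1],
    [[0,0,0],[0,0,-0.5],1],
    [[0,0,0],[0,0,-0.5],1],
    [[0,0,0],[0,0,-0.5],1],
    [[0,0,0],[0,0,-0.3],1],
    [[0,0,0],[0,0,0],1],
  ],
)

```text
time: 18.35
position: [428.0, 131.2, 415.5]
tool_rot: [3.032, 0.813, 0.011]
contact_force: [0.6, -0.4, -4.4]
gripper_width: 65.0
gripper_force: 57.0
```

```bash
python3 - <<'E'
from h import *
print(shift([508.5,-200,242],np.radians(-60)))
E
```

```text
[array([-1.212,  4.079,  2.179]), array([ 0.06  , -0.09  ,  0.0025])]
```

Request:
carry_out(
  deltas=[
    [[0,0,0],[-0.15,0.5,0],1],
    [[0,0,0],[-0.15,0.51,0],1],
    [[0,0,0],[-0.15,0.51,0],1],
    [[0,0,0],[-0.15,0.51,0],1],
    [[0,0,0],[-0.15,0.51,0],1],
    [[0,0,0],[-0.15,0.51,0],1],
    [[0,0,0],[-0.15,0.51,0],1],
    [[0,0,0],[-0.16,0.51,0],1],
  ],
)

```text
time: 19.15
position: [506.0, -201.2, 409.6]
tool_rot: [-3.032, -0.814, 0.004]
contact_force: [1.4, 1.0, -3.7]
gripper_width: 65.1
gripper_force: 57.0
```

Request:
carry_out(
  deltas=[
    [[0,0,0],[0,0,0],1],
    [[0,0,0],[0,0,0.4],1],
    [[0,0,0],[0,0,0.5],1],
    [[0,0,0],[0,0,0.5],1],
    [[0,0,0],[0,0,0.4],1],
    [[0,0,0],[0,0,0.25],1],
    [[0,0,0],[0,0,0],1],
  ],
)

```text
time: 19.85
position: [504.3, -198.5, 243.7]
tool_rot: [-3.029, -0.813, 0.009]
contact_force: [-0.1, -0.5, -4.0]
gripper_width: 64.9
gripper_force: 62.4
```

Request:
carry_out(
  deltas=[
    [[0,0,0],[0,0,0.025],1],
    [[0,0,0],[0,0,0.015],1],
    [[0,0,0],[0,0,0],1],
  ],
)

```text
time: 20.15
position: [506.4, -199.8, 245.1]
tool_rot: [3.034, 0.813, 0.001]
contact_force: [0.0, 0.3, -3.7]
gripper_width: 64.6
gripper_force: 62.4
```

Request:
carry_out(
  deltas=[
    [[0,0,0],[0,0,0.025],1],
    [[0,0,0],[0,0,0.015],1],
    [[0,0,0],[0,0,0],1],
  ],
)

```text
time: 20.45
position: [506.3, -199.7, 241.5]
tool_rot: [3.034, 0.813, -0.0]
contact_force: [-0.7, 0.1, -4.1]
gripper_width: 64.9
gripper_force: 62.4
```

Request:
carry_out(
  deltas=[
    [[0,0,0],[0,0,0.015],1],
    [[0,0,0],[0,0,0.015],1],
    [[0,0,0],[0,0,0],1],
  ],
)

```text
time: 20.75
position: [506.8, -199.4, 241.3]
tool_rot: [3.034, 0.814, 0.0]
contact_force: [-3.7, 2.0, 10.9]
gripper_width: 64.5
gripper_force: 63.6
```

Request:
carry_out(
  deltas=[
    [[0,0,0],[0,0,0],-0.9],
    [[0,0,0],[0,0,0],-1],
    [[0,0,0],[0,0,0],-1],
    [[0,0,0],[0,0,-0.3],-1],
    [[0,0,0],[0,0,-0.5],-1],
    [[0,0,0],[0,0,-0.5],-1],
    [[0,0,0],[0,0,-0.5],-1],
    [[0,0,0],[0,0,-0.3],-1],
  ],
)

```text
time: 21.55
position: [506.9, -199.7, 410.7]
tool_rot: [3.031, 0.813, 0.005]
contact_force: [0.2, -0.7, -0.6]
gripper_width: 85.5
gripper_force: 0.0
```

```bash
python3 - <<'E'
from h import *
print(shift([628,42,420],np.radians(0)))
E
```

```text
[array([ 2.823, -1.857, -0.117]), array([ 7.00000e-02, -2.50000e-03, -1.49925e+01])]
```

Request:
carry_out(
  deltas=[
    [[0,0,0],[0.4,-0.27,0],-1],
    [[0,0,0],[0.4,-0.27,0],-1],
    [[0,0,0],[0.4,-0.27,0],-1],
    [[0,0,0],[0.4,-0.27,0],-1],
    [[0,0,0],[0.4,-0.26,0],-1],
    [[0,0,0],[0.4,-0.26,0],-1],
    [[0,0,0],[0.42,-0.26,0],-1],
    [[0,0,-1],[0,0,0],-1],
  ],
)

```text
time: 22.35
position: [628.0, 49.0, 406.8]
tool_rot: [-2.995, -0.933, -0.003]
contact_force: [-0.5, 0.4, -0.4]
gripper_width: 85.5
gripper_force: 0.0
```

Request:
carry_out(
  deltas=[
    [[0,0,-1],[0,0,0],-1],
    [[0,0,-1],[0,0,0],-1],
    [[0,0,-1],[0,0,0],-1],
    [[0,0,-1],[0,0,0],-1],
    [[0,0,-1],[0,0,0],-1],
    [[0,0,-1],[0,0,0],-1],
    [[0,0,-1],[0,0,0],-1],
    [[0,0,-1],[0,0,0],-1],
  ],
)

```text
time: 23.15
position: [627.3, 41.9, 406.9]
tool_rot: [2.632, 1.715, -0.0]
contact_force: [-0.4, -0.3, -0.4]
gripper_width: 85.6
gripper_force: 0.0
```

Request:
carry_out(
  deltas=[
    [[0,0,-1],[0,0,0],-1],
    [[0,0,-1],[0,0,0],-1],
    [[0,0,-1],[0,0,0],-1],
    [[0,0,-1],[0,0,0],-1],
    [[0,0,-1],[0,0,0],-1],
    [[0,0,-1],[0,0,0],-1],
    [[0,0,0],[0,0,0],-1],
    [[0,0,0],[0,0,0],-1],
  ],
)

```text
time: 23.95
position: [627.3, 41.9, 406.9]
tool_rot: [-2.223, -2.22, 0.0]
contact_force: [-0.2, -0.5, 0.2]
gripper_width: 85.3
gripper_force: 0.0
```

```bash
python3 - <<'E'
from h import *
im=viewer.camera("wrist");i=viewer.camera_info("wrist");s=bot.state();print(s["position"])
u,v=map(int,proj(i,[628,42,102]));print(u,v)
for o in spotter.outline_of("jam_a","wrist")[:3]:print(round(o["confidence"],2),np.round(o["position"]))
for lo,hi in((15,45),(25,70)):
    e=cv2.distanceTransform(255-cv2.Canny(im,lo,hi),cv2.DIST_L2,5);b=circ(i,e,102,(33,),628,42,14,2);print(circ(i,e,102,(33,),b[1],b[2],2,.5))
print(max(u-80,0),max(v-75,0))
c=cv2.resize(im[max(v-75,0):v+75,max(u-80,0):u+80],None,fx=4,fy=4,interpolation=cv2.INTER_CUBIC)
l=cv2.cvtColor(c,cv2.COLOR_BGR2LAB);l[...,0]=cv2.createCLAHE(6,(3,3)).apply(l[...,0])
cv2.imwrite("pics/w7.png",cv2.cvtColor(l,cv2.COLOR_LAB2BGR))
E
```

```text
[627.2655844   41.964815   407.01855149]
283 201
0.98 [188. 284.]
0.9 [  6. 356.]
0.6 [280. 419.]
(0.96, 630.5, 53.0)
(1.81, 631.5, 47.5)
203 126
```

View pics/w7.png

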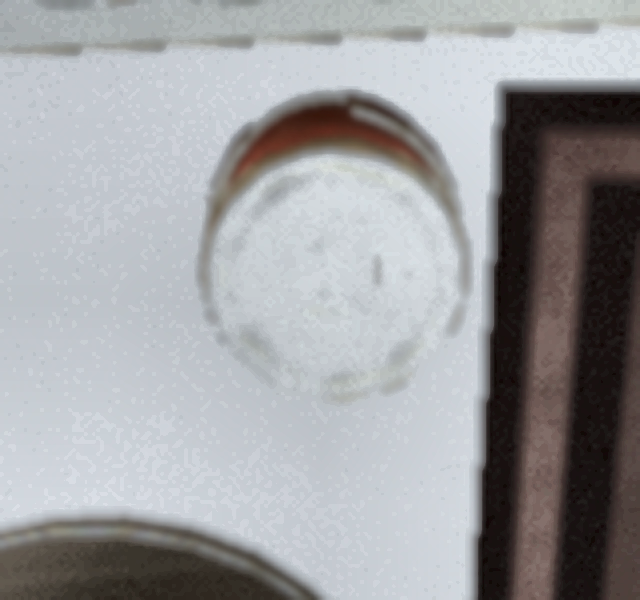

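The lid spans 212–458 across and 152–400 down in the crop, so its centre is at (286.8,195). The red jam below it confirms the jar.

```bash
python3 - <<'E'
from h import *
i=viewer.camera_info("wrist");b=ray(i,195,286.8,102);print(b);print(shift([b[0],b[1],235],0))
E
```

```text
[631.48082791  48.2742969  102.        ]
[array([0.079, 0.053, 2.151]), array([-0.    ,  0.0025, -0.01  ])]
```

Request:
carry_out(
  deltas=[
    [[0,0,0],[0.08,0.05,0.4],-1],
    [[0,0,0],[0,0,0.5],-1],
    [[0,0,0],[0,0,0.5],-1],
    [[0,0,0],[0,0,0.4],-1],
    [[0,0,0],[0,0,0.25],-1],
    [[0,0,0],[0,0,0.1],-1],
    [[0,0,0],[0,0,0],-1],
  ],
)

```text
time: 24.75
position: [631.0, 48.3, 234.2]
tool_rot: [-2.221, -2.221, 0.002]
contact_force: [-0.3, 0.3, 0.2]
gripper_width: 85.6
gripper_force: 0.0
```

Request:
carry_out(
  deltas=[
    [[0,0,0],[0,0,0],1],
    [[0,0,0],[0,0,0],1],
    [[0,0,0],[0,0,0],1],
    [[0,0,0],[0,0,0],1],
    [[0,0,0],[0,0,0],1],
    [[0,0,0],[0,0,0],1],
  ],
  grip_force=50,
)

```text
time: 25.35
position: [631.3, 48.8, 237.3]
tool_rot: [2.22, 2.221, 0.001]
contact_force: [-4.2, -0.1, 6.3]
gripper_width: 64.6
gripper_force: 56.0
```

Request:
carry_out(
  deltas=[
    [[0,0,0],[0,0,-0.1],1],
    [[0,0,0],[0,0,-0.3],1],
    [[0,0,0],[0,0,-0.5],1],
    [[0,0,0],[0,0,-0.5],1],
    [[0,0,0],[0,0,-0.5],1],
    [[0,0,0],[0,0,-0.3],1],
    [[0,0,0],[0,0,0],1],
  ],
)

```text
time: 26.05
position: [632.0, 49.1, 415.8]
tool_rot: [2.217, 2.218, 0.009]
contact_force: [1.0, 0.4, -6.0]
gripper_width: 64.7
gripper_force: 58.0
```

```bash
python3 - <<'E'
from h import *
print(shift([551.5,-124,245],0))
E
```

```text
[array([-2.164, -1.024,  2.126]), array([ 0.1175, -0.0025,  0.005 ])]
```

Request:
carry_out(
  deltas=[
    [[0,0,0],[-0.43,-0.2,0],1],
    [[0,0,0],[-0.43,-0.2,0],1],
    [[0,0,0],[-0.43,-0.2,0],1],
    [[0,0,0],[-0.43,-0.2,0],1],
    [[0,0,0],[-0.44,-0.22,0],1],
    [[0,0,0],[0,0,0],1],
    [[0,0,0],[0,0,0],1],
  ],
)

```text
time: 26.75
position: [548.6, -126.1, 409.1]
tool_rot: [-2.223, -2.216, 0.003]
contact_force: [-0.0, 0.7, -5.4]
gripper_width: 65.0
gripper_force: 58.5
```

```bash
python3 - <<'E'
from h import *
print(bot.state()["position"],shift([551.5,-124,245],0))
im=viewer.camera("wrist");cv2.imwrite("pics/w8.png",im);i=viewer.camera_info("wrist")
E
```

```text
[ 548.63362046 -126.10025523  409.12178244] [array([0.025, 0.041, 2.051]), array([-0.04  , -0.0075, -0.0475])]
```

View pics/w8.png

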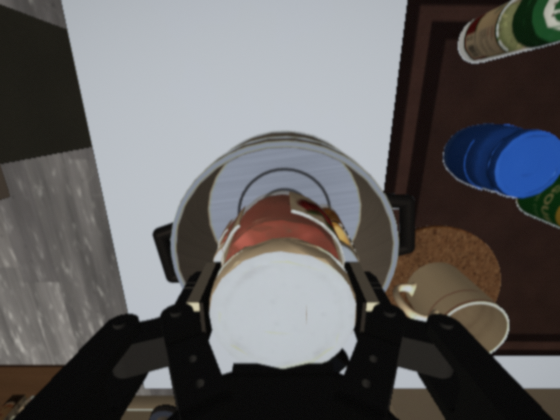

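The jam is held upright over the pot's free +y sector; the rim spans columns 172–400. I'll lower it.

Request:
carry_out(
  deltas=[
    [[0,0,0],[0.02,0.03,0.3],1],
    [[0,0,0],[0,0,0.5],1],
    [[0,0,0],[0,0,0.5],1],
    [[0,0,0],[0,0,0.4],1],
    [[0,0,0],[0,0,0.25],1],
    [[0,0,0],[0,0,0.08],1],
    [[0,0,0],[0,0,0.02],1],
    [[0,0,0],[0,0,0],1],
  ],
)

```text
time: 27.6
position: [552.8, -122.1, 248.0]
tool_rot: [2.219, 2.222, 0.002]
contact_force: [0.1, -0.6, -4.8]
gripper_width: 64.6
gripper_force: 58.4
```

Request:
carry_out(
  deltas=[
    [[0,0,0],[0,0,0.02],1],
    [[0,0,0],[0,0,0.01],1],
    [[0,0,0],[0,0,0],1],
  ],
)

```text
time: 27.9
position: [552.3, -122.9, 245.4]
tool_rot: [2.22, 2.221, 0.0]
contact_force: [0.4, -0.3, -5.6]
gripper_width: 65.1
gripper_force: 58.4
```

Request:
carry_out(
  deltas=[
    [[0,0,0],[0,0,0.02],1],
    [[0,0,0],[0,0,0.015],1],
    [[0,0,0],[0,0,0.01],1],
    [[0,0,0],[0,0,0],1],
  ],
)

```text
time: 28.3
position: [552.3, -122.8, 242.3]
tool_rot: [2.221, 2.221, -0.001]
contact_force: [-3.7, 0.2, 5.3]
gripper_width: 65.1
gripper_force: 59.6
```

Request:
carry_out(
  deltas=[
    [[0,0,0],[0,0,0],-0.9],
    [[0,0,0],[0,0,0],-1],
    [[0,0,0],[0,0,0],-1],
    [[0,0,0],[0,0,-0.3],-1],
    [[0,0,0],[0,0,-0.5],-1],
    [[0,0,0],[0,0,-0.5],-1],
    [[0,0,0],[0,0,-0.6],-1],
    [[0,0,0],[0,0,-0.6],-1],
  ],
)

```text
time: 29.1
position: [551.9, -122.6, 442.9]
tool_rot: [2.22, 2.222, 0.0]
contact_force: [0.3, -0.4, 0.8]
gripper_width: 84.9
gripper_force: 0.0
```

```bash
python3 - <<'E'
from h import *
print(bot.state()["position"],shift([430,290,450],np.radians(-60)))
E
```

```text
[ 551.86409012 -122.57849822  442.9032386 ] [array([ 5.158, -1.52 , -0.09 ]), array([2.500e-03, 0.000e+00, 1.501e+01])]
```

Request:
carry_out(
  deltas=[
    [[0,0,0],[-0.45,0,-0.2],-1],
    [[0,0,0],[-0.45,0,-0.2],-1],
    [[0,0,0],[-0.45,0,0],-1],
    [[0,0,0],[0,0,0],-1],
    [[0,0,0],[0,0,0],-1],
  ],
)

```text
time: 29.6
position: [552.0, -231.9, 472.7]
tool_rot: [-2.223, -2.219, -0.001]
contact_force: [-0.8, 1.0, 0.0]
gripper_width: 85.3
gripper_force: 0.0
```

```bash
cat >> h.py <<'E'
def potfit(im,i,x0=552,y0=-174,vmax=400):
    g=cv2.cvtColor(im,cv2.COLOR_BGR2GRAY).astype(np.float32);th=np.linspace(0,2*np.pi,240)
    def s(x,y,r):
        X=np.c_[x+r*np.cos(th),y+r*np.sin(th),np.full(240,128)]@i["R"].T+i["t"]
        u=X[:,0]/X[:,2]*i["fx"]+i["cx"];v=X[:,1]/X[:,2]*i["fy"]+i["cy"]
        return cv2.remap(g,u.astype(np.float32)[None],v.astype(np.float32)[None],1)[0],(v<vmax)&(v>0)&(u>0)&(u<560)
    def sc(x,y):
        a,m=s(x,y,104);b,_=s(x,y,97);return np.median((a-b)[m])
    return max((float(sc(x,y)),x,y) for x in np.arange(x0-12,x0+12) for y in np.arange(y0-12,y0+12))
E
python3 - <<'E'
from h import *
print(bot.state()["position"])
im=viewer.camera("wrist");i=viewer.camera_info("wrist");cv2.imwrite("pics/w9.png",im)
e=edges(im)
for w in("c",):
    b=circ(i,e,128,(100,108),552,-174,14,1);print("pot",b, potfit(im,i,vmax=260))
for n,z,x,y in(("honey",115,595,-199),("jamB",107,506,-200),("jamA",107,552,-123)):
    e2=cv2.distanceTransform(255-cv2.Canny(im,20,60),cv2.DIST_L2,5);print(n,circ(i,e2,z,(33,),x,y,12,1))
for r,z in((108,128),(100,128)):
  for t in np.linspace(0,6.283,90):
    u,v=proj(i,[b[1]+r*np.cos(t),b[2]+r*np.sin(t),z]);cv2.circle(im,(int(round(u)),int(round(v))),0,(255,0,255),-1)
cv2.imwrite("pics/w9b.png",im)
E
```

```text
[ 551.99135672 -231.92598072  472.67189303]
pot (1.97, 552.0, -176.0) (64.029296875, np.int64(547), np.int64(-166))
honey (0.61, 593.0, -197.0)
jamB (0.63, 504.0, -198.0)
jamA (0.82, 551.0, -123.0)
```

View pics/w9b.png

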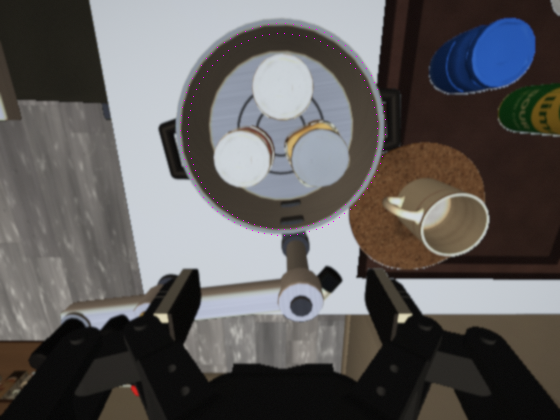

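All three jars stand upright in the pot: lids at (283,87), (243,158) and (320,158). The fitted rim circles match the picture, giving the pot at about (552.5,-176). The bridge is fully clear at the lower left. Next is the lid.

Request:
carry_out(
  deltas=[
    [[0,0,0],[0.58,-0.12,0],-0.6],
    [[0,0,0],[0.58,-0.12,0],-0.6],
    [[0,0,0],[0.58,-0.12,0],-0.6],
    [[0,0,0],[0.58,-0.12,0],-0.6],
    [[0,0,0],[0.58,-0.12,0],-0.6],
    [[0,0,0],[0.58,-0.12,0],-0.6],
    [[0,0,0],[0.58,-0.12,0],-0.6],
    [[0,0,0],[0.58,-0.12,0],-0.6],
  ],
)

```text
time: 30.45
position: [473.4, 144.1, 473.1]
tool_rot: [2.217, 2.224, -0.001]
contact_force: [1.2, -0.2, 0.4]
gripper_width: 68.3
gripper_force: 0.0
```

Request:
carry_out(
  deltas=[
    [[0,0,0],[0.58,-0.12,0],-0.6],
    [[0,0,0],[0.58,-0.12,0],-0.6],
    [[0,0,0],[0.58,-0.12,0],-0.6],
    [[0,0,-1],[0,0,0],-0.6],
    [[0,0,-1],[0,0,0],-0.6],
    [[0,0,-1],[0,0,0],-0.6],
    [[0,0,-1],[0,0,0],-0.6],
    [[0,0,-1],[0,0,0],-0.6],
  ],
)

```text
time: 31.25
position: [444.8, 281.2, 473.0]
tool_rot: [1.793, 2.579, -0.001]
contact_force: [0.5, 1.2, 0.3]
gripper_width: 68.2
gripper_force: 0.0
```

Request:
carry_out(
  deltas=[
    [[0,0,-1],[0,0,0],-0.6],
    [[0,0,-1],[0,0,0],-0.6],
    [[0,0,-1],[0,0,0],-0.6],
    [[0,0,-1],[0,0,0],-0.6],
    [[0,0,-1],[0,0,0],-0.6],
    [[0,0,-1],[0,0,0],-0.6],
    [[0,0,-1],[0,0,0],-0.6],
    [[0,0,-1],[0,0,0],-0.6],
  ],
)

```text
time: 32.05
position: [444.8, 281.1, 473.0]
tool_rot: [1.013, 2.973, -0.001]
contact_force: [0.1, 0.3, -0.6]
gripper_width: 68.3
gripper_force: 0.0
```

Request:
carry_out(
  deltas=[
    [[0,0,-1],[0,0,0],-0.6],
    [[0,0,-1],[0,0,0],-0.6],
    [[0,0,-1],[0,0,0],-0.6],
    [[0,0,-1],[0,0,0],-0.6],
    [[0,0,0],[0,0,0],-0.6],
    [[0,0,0],[0,0,0],-0.6],
  ],
)

```text
time: 32.65
position: [445.4, 280.5, 473.1]
tool_rot: [0.598, 3.084, -0.001]
contact_force: [-0.3, -0.3, -0.0]
gripper_width: 68.3
gripper_force: 0.0
```

```bash
python3 - <<'E'
from h import *
print(bot.state()["position"],bot.state()["joint_positions"].round(2))
im=viewer.camera("wrist");i=viewer.camera_info("wrist");cv2.imwrite("pics/w10.png",im)
e=edges(im)
b=circ(i,e,14,(112,),440,320,40,4);print(b,circ(i,e,14,(112,),b[1],b[2],4,.5))
for o in spotter.outline_of("lid","wrist")[:2]:print(round(o["confidence"],2),np.round(o["position"]),ray(i,*o["position"],14))
E
```

```text
[445.43809096 280.52583225 473.07332955] [ 0.55  0.18 -1.28  1.62  0.17  1.48  0.45]
(0.91, 412.0, 320.0) (0.43, 414.0, 319.5)
0.65 [134. 298.] [405.24020838 321.54003215  14.        ]
```

View pics/w10.png

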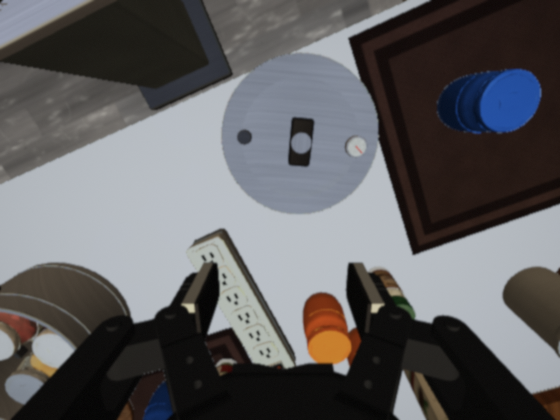

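The lid is now at (300,134), fit (414,319.5), so it has probably been nudged. Its bar runs nearly vertically in the picture, with the valve at (245,137) and the gauge at (356,147).

Request:
carry_out(
  deltas=[
    [[0,0,0.65],[-0.2,0.4,0.3],-0.6],
    [[0,0,0.65],[0,0,0.5],-0.6],
    [[0,0,0],[0,0,0.3],-0.6],
    [[0,0,0],[0,0,0],-0.6],
    [[0,0,0],[0,0,0],-0.6],
  ],
)

```text
time: 33.25
position: [473.1, 303.5, 385.7]
tool_rot: [-0.738, -3.054, -0.0]
contact_force: [-0.1, -0.3, 0.5]
gripper_width: 68.6
gripper_force: 0.0
```

```bash
python3 - <<'E'
from h import *
im=viewer.camera("wrist");i=viewer.camera_info("wrist");cv2.imwrite("pics/w11.png",im)
e=edges(im);s=bot.state();print(s["position"])
b=circ(i,e,14,(112,),414,320,16,2);b=circ(i,e,14,(112,),b[1],b[2],3,.5);print(b)
g=cv2.cvtColor(im,cv2.COLOR_BGR2GRAY);u,v=map(int,proj(i,[b[1],b[2],30]));print(u,v)
m=np.zeros_like(g);m[max(v-60,0):v+60,u-35:u+35]=(g[max(v-60,0):v+60,u-35:u+35]<60)
cn=max(cv2.findContours(m,0,2)[0],key=cv2.contourArea);r=cv2.minAreaRect(cn);print(r)
bx=cv2.boxPoints(r);B=[ray(i,q[1],q[0],44)[:2] for q in bx]
for k in range(4):
    d=B[(k+1)%4]-B[k];print(np.hypot(*d).round(1),np.degrees(np.arctan2(d[1],d[0])).round(1))
print("bar centre",np.mean(B,0))
R=Rn.from_rotvec(s["tool_rot"]).as_matrix();print("yaw",np.degrees(np.arctan2(R[1,1],R[0,1])))
print(shift([b[1],b[2],192],np.radians(63)))
E
```

```text
[473.31894511 303.71636726 386.65618663]
(0.57, 415.5, 321.0)
271 134
((270.0, 117.0), (26.0, 28.0), 90.0)
28.2 62.9
25.3 -27.0
29.0 -117.1
25.3 151.2
bar centre [398.74464221 328.68530344]
yaw 62.81424304289662
[array([ 0.744, -0.142,  2.432]), array([ 0.0225,  0.015 , -0.0475])]
```

Request:
carry_out(
  deltas=[
    [[0,0,0],[0.37,-0.07,0.3],-0.6],
    [[0,0,0],[0.37,-0.07,0.3],-0.6],
    [[0,0,0],[0,0,0.5],-0.6],
    [[0,0,0],[0,0,0.3],-0.6],
    [[0,0,0],[0,0,0],-0.6],
    [[0,0,0],[0,0,0],-0.6],
  ],
)

```text
time: 33.9
position: [416.0, 321.0, 275.1]
tool_rot: [0.738, 3.052, 0.003]
contact_force: [-0.2, 1.0, -0.3]
gripper_width: 67.9
gripper_force: 0.0
```

```bash
python3 - <<'E'
from h import *
im=viewer.camera("wrist");i=viewer.camera_info("wrist");cv2.imwrite("pics/w12.png",im)
e=edges(im);s=bot.state();print(s["position"],[np.round(proj(i,[415,321,z])) for z in(14,44)])
b=circ(i,e,14,(112,),415,321,10,2);b=circ(i,e,14,(112,),b[1],b[2],3,.5);print(b)
print(shift([b[1],b[2],192],np.radians(63)))
E
```

```text
[416.25869688 321.1400588  275.48511079] [array([280., 214.]), array([280., 228.])]
(0.62, 414.0, 320.5)
[array([ 0.023, -0.023,  1.043]), array([ 0.045 ,  0.0275, -0.0525])]
```

View pics/w12.png

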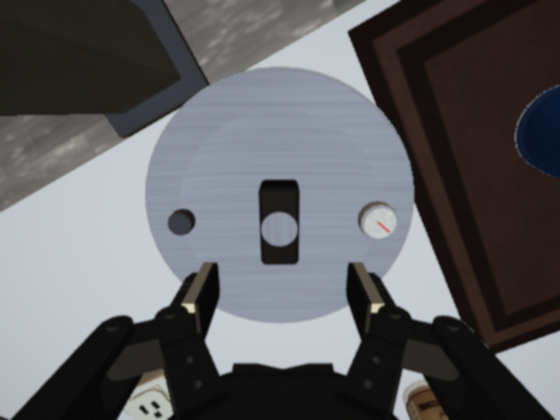

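The disc on the bar is at (279,229), against (280,228) predicted. The grip is well aligned, so I'll descend and grip.

Request:
carry_out(
  deltas=[
    [[0,0,0],[0.01,-0.01,0.4],-0.6],
    [[0,0,0],[0,0,0.4],-0.6],
    [[0,0,0],[0,0,0.22],-0.6],
    [[0,0,0],[0,0,0],-0.6],
  ],
)

```text
time: 34.35
position: [414.3, 319.6, 190.9]
tool_rot: [-0.738, -3.052, 0.002]
contact_force: [-0.1, 0.2, 0.3]
gripper_width: 68.2
gripper_force: 0.0
```

Request:
carry_out(
  deltas=[
    [[0,0,0],[0,0,0],1],
    [[0,0,0],[0,0,0],1],
    [[0,0,0],[0,0,0],1],
    [[0,0,0],[0,0,0],1],
    [[0,0,0],[0,0,0],1],
    [[0,0,0],[0,0,0],1],
  ],
  grip_force=80,
)

```text
time: 34.95
position: [414.8, 320.3, 193.3]
tool_rot: [0.738, 3.052, 0.0]
contact_force: [-1.4, -2.6, 6.5]
gripper_width: 28.5
gripper_force: 81.1
```

Request:
carry_out(
  deltas=[
    [[0,0,0],[0,0,-0.1],1],
    [[0,0,0],[0,0,-0.3],1],
    [[0,0,0],[0,0,-0.5],1],
    [[0,0,0],[0,0,-0.5],1],
    [[0,0,0],[0,0,-0.5],1],
    [[0,0,0],[0,0,-0.5],1],
    [[0,0,0],[0,0,-0.3],1],
    [[0,0,0],[0,0,0],1],
  ],
)

```text
time: 35.75
position: [414.4, 321.2, 410.7]
tool_rot: [0.737, 3.049, 0.005]
contact_force: [0.5, 0.4, -5.6]
gripper_width: 28.3
gripper_force: 80.7
```

```bash
python3 - <<'E'
from h import *
print(shift([553,-176.5,405],np.radians(63)),bot.state()["joint_positions"].round(2))
E
```

```text
[array([-4.382, -4.744,  0.069]), array([ 0.065 ,  0.06  , -0.0425])] [ 0.45  0.22 -1.29  1.72  0.22  1.36  0.22]
```

Request:
carry_out(
  deltas=[
    [[0,0,0],[-0.39,-0.415,0],1],
    [[0,0,0],[-0.39,-0.415,0],1],
    [[0,0,0],[-0.39,-0.415,0],1],
    [[0,0,0],[-0.39,-0.415,0],1],
    [[0,0,0],[-0.39,-0.415,0],1],
    [[0,0,0],[-0.39,-0.415,0],1],
  ],
)

```text
time: 36.35
position: [489.0, 55.3, 405.7]
tool_rot: [-0.738, -3.052, 0.003]
contact_force: [1.4, 0.7, -5.1]
gripper_width: 28.6
gripper_force: 81.1
```

Request:
carry_out(
  deltas=[
    [[0,0,0],[-0.39,-0.415,0],1],
    [[0,0,0],[-0.39,-0.415,0],1],
    [[0,0,0],[-0.39,-0.415,0],1],
    [[0,0,0],[-0.39,-0.415,0],1],
    [[0,0,0],[-0.39,-0.41,0],1],
    [[0,0,0],[0,0,0],1],
    [[0,0,0],[0,0,0],1],
  ],
)

```text
time: 37.05
position: [552.3, -162.9, 404.6]
tool_rot: [-0.741, -3.048, -0.003]
contact_force: [-0.6, 2.2, -4.8]
gripper_width: 28.3
gripper_force: 81.3
```

```bash
python3 - <<'E'
from h import *
s=bot.state();print(s["position"],s["joint_positions"].round(2))
im=viewer.camera("wrist");i=viewer.camera_info("wrist");cv2.imwrite("pics/w13.png",im)
e=edges(im);z=s["position"][2]-192+14
b=circ(i,e,z,(112,),s["position"][0],s["position"][1],14,2);b=circ(i,e,z,(112,),b[1],b[2],3,.5);print("lid",b)
b=circ(i,e,128,(108,),552,-176,10,1);print("pot",b)
im2=viewer.camera("scene");cv2.imwrite("pics/s2.png",cv2.resize(im2[150:330,130:410],None,fx=2.8,fy=2.8))
print(shift([553,-166,350],np.radians(63)))
E
```

```text
[ 552.28912605 -162.91284248  404.62460923] [ 1.07  0.3  -1.    1.61  0.25  1.37  1.14]
lid (2.06, 550.7891260495994, -158.91284248451927)
pot (4.26, 550.0, -186.0)
[array([-0.042, -0.068,  0.699]), array([ 0.01  , -0.0425, -0.015 ])]
```

View pics/w13.png

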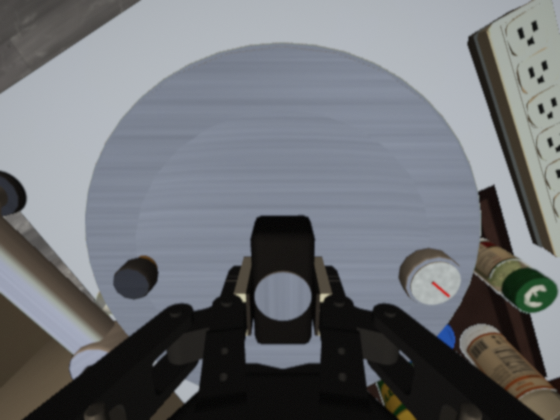

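The lid is held level and square, its bar at (283,280), and it hides the pot. I'll go down offset from the column, then slide in.

Request:
carry_out(
  deltas=[
    [[0,0,0],[-0.02,-0.04,0.3],1],
    [[0,0,0],[0,0,0.3],1],
    [[0,0,0],[0,0,0.17],1],
    [[0,0,0],[0,0,0],1],
    [[0,0,0],[0,0,0],1],
  ],
)

```text
time: 37.65
position: [553.2, -164.0, 346.5]
tool_rot: [0.736, 3.054, -0.0]
contact_force: [-0.3, 1.1, -5.5]
gripper_width: 28.6
gripper_force: 81.1
```

```bash
python3 - <<'E'
from h import *
s=bot.state();print(s["position"],s["contact_force"])
print(shift([553,-176.5,328],np.radians(63)))
E
```

```text
[ 553.17012821 -163.97055461  346.52930897] [-0.26494724  1.06907293 -5.49207331]
[array([-0.069, -0.14 ,  0.232]), array([ 0.    ,  0.01  , -0.0225])]
```

Request:
carry_out(
  deltas=[
    [[0,0,0],[-0.035,-0.07,0.05],1],
    [[0,0,0],[-0.035,-0.07,0.05],1],
    [[0,0,0],[0,0,0.1],1],
    [[0,0,0],[0,0,0],1],
    [[0,0,0],[0,0,0],1],
  ],
)

```text
time: 38.15
position: [552.7, -177.3, 329.6]
tool_rot: [-0.738, -3.053, -0.001]
contact_force: [0.7, -0.4, -6.0]
gripper_width: 28.5
gripper_force: 81.2
```

```bash
python3 - <<'E'
from h import *
P=[]
import time
for k in range(4):
    s=bot.state();P.append(s["position"]);im=viewer.camera("wrist")
print(np.round(P,1).tolist(),s["contact_force"].round(1));print(shift([553,-176.5,328],np.radians(63)))
E
```

```text
[[552.7, -177.3, 329.6], [552.9, -177.1, 329.9], [553.0, -177.1, 330.1], [553.0, -177.1, 330.2]] [ 0.7 -0.8 -4.8]
[array([0.003, 0.007, 0.028]), array([ 0.    ,  0.0075, -0.04  ])]
```

Request:
carry_out(
  deltas=[
    [[0,0,0],[0,0,0.05],1],
    [[0,0,0],[0,0,0.04],1],
    [[0,0,0],[0,0,0.03],1],
    [[0,0,0],[0,0,0],1],
  ],
)

```text
time: 38.75
position: [552.6, -177.4, 319.7]
tool_rot: [-0.738, -3.053, -0.0]
contact_force: [0.3, -0.8, -5.2]
gripper_width: 28.5
gripper_force: 81.2
```

Request:
carry_out(
  deltas=[
    [[0,0,0],[0,0,0.02],1],
    [[0,0,0],[0,0,0.02],1],
    [[0,0,0],[0,0,0],1],
  ],
)

```text
time: 39.05
position: [552.7, -177.4, 316.9]
tool_rot: [-0.738, -3.053, 0.0]
contact_force: [0.1, -0.0, -4.5]
gripper_width: 28.9
gripper_force: 81.2
```

Request:
carry_out(
  deltas=[
    [[0,0,0],[0,0,0.02],1],
    [[0,0,0],[0,0,0.015],1],
    [[0,0,0],[0,0,0],1],
  ],
)

```text
time: 39.35
position: [552.7, -177.4, 314.1]
tool_rot: [-0.738, -3.053, 0.0]
contact_force: [-0.7, 0.3, -4.8]
gripper_width: 28.3
gripper_force: 81.2
```

Request:
carry_out(
  deltas=[
    [[0,0,0],[0,0,0.015],1],
    [[0,0,0],[0,0,0.01],1],
    [[0,0,0],[0,0,0],1],
  ],
)

```text
time: 39.65
position: [552.9, -177.3, 313.4]
tool_rot: [0.738, 3.053, -0.001]
contact_force: [-4.6, 1.4, 4.4]
gripper_width: 28.6
gripper_force: 82.5
```

Request:
carry_out(
  deltas=[
    [[0,0,0],[0,0,0],0.1],
    [[0,0,0],[0,0,0],-0.6],
    [[0,0,0],[0,0,0],-0.6],
    [[0,0,0],[0,0,-0.3],-0.6],
    [[0,0,0],[0,0,-0.5],-0.6],
    [[0,0,0],[0,0,-0.5],-0.6],
    [[0,0,0],[0,0,-0.5],-0.6],
    [[0,0,0],[0,0,-0.1],-0.6],
  ],
)

```text
time: 40.45
position: [554.0, -176.8, 469.5]
tool_rot: [0.736, 3.046, -0.002]
contact_force: [-0.6, -0.9, -0.3]
gripper_width: 68.4
gripper_force: 0.0
```

```bash
python3 - <<'E'
from h import *
s=bot.state();print(s["position"],s["contact_force"],s["joint_positions"].round(2))
im=viewer.camera("wrist");i=viewer.camera_info("wrist");cv2.imwrite("pics/w14.png",im);e=edges(im)
for z in(124,134,144,154):
    b=circ(i,e,z,(112,),553,-177,12,2);print(z,circ(i,e,z,(112,),b[1],b[2],2,.5))
# disc on grip
u,v=proj(i,[553,-177,164]);print(u,v)
g=cv2.medianBlur(cv2.cvtColor(im,cv2.COLOR_BGR2GRAY),3)
c=cv2.HoughCircles(g[int(v)-50:int(v)+50,int(u)-50:int(u)+50],cv2.HOUGH_GRADIENT,1,30,param1=100,param2=15,minRadius=8,maxRadius=25);print(c)
# peg location in TCP frame: released at (361,-336)
print(shift([360.5,-335.5,490],np.radians(60)))
E
```

```text
[ 553.98750402 -176.82283932  469.50812113] [-0.60410873 -0.91352117 -0.33634208] [ 1.09  0.27 -1.    1.5   0.23  1.48  1.19]
124 (2.72, 557.5, -175.5)
134 (0.19, 550.5, -176.5)
144 (2.25, 550.0, -179.0)
154 (2.76, 546.5, -181.5)
281.45714101740435 198.48407578556873
[[[50.5 48.5 13.2]]]
[array([ 1.243, -2.866, -0.28 ]), array([0.0125, 0.1   , 0.7075])]
```

Request:
carry_out(
  deltas=[
    [[0,0,0.35],[0.2,-0.47,-0.1],-0.4],
    [[0,0,0.35],[0.2,-0.47,-0.1],-0.4],
    [[0,0,0],[0.2,-0.47,0],-0.4],
    [[0,0,0],[0.2,-0.47,0],-0.4],
    [[0,0,0],[0.2,-0.47,0],-0.4],
    [[0,0,0],[0.2,-0.47,0],-0.4],
    [[0,0,0],[0,0,0],-0.4],
    [[0,0,0],[0,0,0],-0.4],
  ],
)

```text
time: 41.3
position: [357.9, -327.8, 479.3]
tool_rot: [-0.817, -3.033, -0.002]
contact_force: [0.3, 0.5, -0.2]
gripper_width: 59.9
gripper_force: 0.0
```

```bash
python3 - <<'E'
from h import *
s=bot.state();print(s["position"],s["joint_positions"].round(2))
im=viewer.camera("wrist");i=viewer.camera_info("wrist");cv2.imwrite("pics/w15.png",im);e=edges(im)
b=circ(i,e,265,(10,),360,-335,14,1);print(b,proj(i,[b[1],b[2],265]))
print(shift([360.5,-335.5,405],np.radians(60)))
E
```

```text
[ 357.86914958 -327.81852451  479.25855311] [ 1.56 -0.04 -0.83  1.7  -0.03  1.47  1.77]
(1.51, 359.0, -332.0) (np.float64(275.09923100023127), np.float64(243.06226735916863))
[array([-0.071, -0.085,  0.931]), array([ 0.015 , -0.01  ,  0.0075])]
```

Request:
carry_out(
  deltas=[
    [[0,0,0],[-0.06,-0.075,0.2],-0.4],
    [[0,0,0],[0,0,0.4],-0.4],
    [[0,0,0],[0,0,0.33],-0.4],
    [[0,0,0],[0,0,0],-0.4],
    [[0,0,0],[0,0,0],1],
    [[0,0,0],[0,0,0],1],
    [[0,0,0],[0,0,0],1],
    [[0,0,0],[0,0,0],1],
  ],
  grip_force=30,
)

```text
time: 42.15
position: [360.3, -335.1, 407.6]
tool_rot: [0.812, 3.033, -0.003]
contact_force: [-1.3, -0.3, 5.9]
gripper_width: 19.3
gripper_force: 29.6
```

```bash
python3 - <<'E'
from h import *
s=bot.state();print(s["gripper_width"],s["gripper_force"],s["position"],s["contact_force"])
p=s["position"][:2].copy()
# hinge from circle through two peg grasps with r=210
a=np.array([478,-122.8]);m=(a+p)/2;d=p-a;L=np.hypot(*d);n=np.array([-d[1],d[0]])/L
for sg in(1,-1):print("hinge",m+sg*n*np.sqrt(210**2-L*L/4))
h=max((m+sg*n*np.sqrt(210**2-L*L/4) for sg in(1,-1)),key=lambda q:q[0]);d=p-h
pot=np.array([553,-177]);z=np.degrees(np.arctan2(*(pot-h)[::-1]));print("zero",z,np.hypot(*(pot-h)),"now",np.degrees(np.arctan2(d[1],d[0]))%360-z)
R=Rn.from_rotvec(s["tool_rot"]);last=d
for k in range(1,20):
    t=np.radians(-5.*k);c,sn=np.cos(t),np.sin(t);nn=np.array([c*d[0]-sn*d[1],sn*d[0]+c*d[1]])
    print(k*5,(h+nn).round(),(R.inv().apply([*(nn-last),0])/80).round(3)[:2]);last=nn
E
```

```text
19.275422878299253 29.593510329723358 [ 360.33606278 -335.13080373  407.62341618] [-1.29817511 -0.31032148  5.89627861]
hinge [ 569.06154906 -312.0294752 ]
hinge [ 269.27451373 -145.90132853]
zero 96.78337289621248 135.98136831944365 now 89.53230735965693
5 [ 359. -317.] [0.127 0.19 ]
10 [ 359. -299.] [0.11  0.201]
15 [ 361. -280.] [0.092 0.21 ]
20 [ 365. -262.] [0.074 0.217]
25 [ 370. -245.] [0.055 0.222]
30 [ 377. -228.] [0.035 0.226]
35 [ 385. -211.] [0.015 0.228]
40 [ 394. -196.] [-0.005  0.229]
45 [ 405. -181.] [-0.025  0.228]
50 [ 417. -167.] [-0.044  0.225]
55 [ 430. -154.] [-0.064  0.22 ]
60 [ 445. -143.] [-0.083  0.214]
65 [ 460. -133.] [-0.101  0.205]
70 [ 476. -124.] [-0.119  0.196]
75 [ 493. -116.] [-0.135  0.185]
80 [ 510. -110.] [-0.151  0.172]
85 [ 528. -106.] [-0.165  0.159]
90 [ 546. -103.] [-0.178  0.143]
95 [ 564. -102.] [-0.19   0.127]
```

Request:
carry_out(
  deltas=[
    [[0,0,0],[0.127,0.19,0],1],
    [[0,0,0],[0.11,0.2,0],1],
    [[0,0,0],[0.092,0.21,0],1],
    [[0,0,0],[0.074,0.217,0],1],
    [[0,0,0],[0.055,0.222,0],1],
    [[0,0,0],[0.035,0.226,0],1],
    [[0,0,0],[0.015,0.228,0],1],
    [[0,0,0],[-0.005,0.229,0],1],
  ],
)

```text
time: 42.95
position: [392.5, -195.3, 407.0]
tool_rot: [-0.816, -3.028, 0.004]
contact_force: [-8.5, 0.9, 9.3]
gripper_width: 19.2
gripper_force: 31.7
```

Request:
carry_out(
  deltas=[
    [[0,0,0],[-0.025,0.228,0],1],
    [[0,0,0],[-0.044,0.225,0],1],
    [[0,0,0],[-0.064,0.22,0],1],
    [[0,0,0],[-0.083,0.214,0],1],
    [[0,0,0],[-0.1,0.205,0],1],
    [[0,0,0],[-0.12,0.196,0],1],
    [[0,0,0],[0,0,0],1],
  ],
)

```text
time: 43.65
position: [477.0, -122.8, 406.7]
tool_rot: [0.809, 3.034, 0.004]
contact_force: [0.2, 0.9, 5.1]
gripper_width: 19.0
gripper_force: 31.6
```

Request:
carry_out(
  deltas=[
    [[0,0,0],[-0.068,0.093,0],1],
    [[0,0,0],[-0.068,0.093,0],1],
    [[0,0,0],[-0.075,0.086,0],1],
    [[0,0,0],[-0.075,0.086,0],1],
    [[0,0,0],[-0.082,0.08,0],1],
    [[0,0,0],[0,0,0],1],
  ],
)

```text
time: 44.25
position: [519.0, -108.2, 406.7]
tool_rot: [0.812, 3.034, 0.001]
contact_force: [0.8, 0.6, 4.9]
gripper_width: 19.1
gripper_force: 31.6
```

```bash
python3 - <<'E'
from h import *
s=bot.state();d=s["position"][:2]-np.array([569.1,-312]);print(s["position"],s["contact_force"],np.degrees(np.arctan2(d[1],d[0]))-96.8,np.hypot(*d),s["joint_positions"].round(2))
print(shift([545.5,-103.4,407],np.radians(60)))
E
```

```text
[ 519.02008229 -108.19033883  406.6906389 ] [0.81661454 0.64994451 4.93694635] 7.0051602104504695 209.87228531464976 [ 1.23  0.21 -1.19  1.71  0.2   1.35  1.05]
[array([-0.257,  0.217, -0.003]), array([0.0125, 0.0125, 0.0075])]
```

Request:
carry_out(
  deltas=[
    [[0,0,0],[-0.06,0.055,0],1],
    [[0,0,0],[-0.06,0.052,0],1],
    [[0,0,0],[-0.06,0.05,0],1],
    [[0,0,0],[0,0,0],1],
  ],
)

```text
time: 44.65
position: [537.4, -104.7, 406.7]
tool_rot: [0.813, 3.034, -0.0]
contact_force: [-0.5, -0.5, 5.1]
gripper_width: 18.9
gripper_force: 31.7
```

Request:
carry_out(
  deltas=[
    [[0,0,0],[-0.04,0.032,0],1],
    [[0,0,0],[-0.04,0.032,0],1],
    [[0,0,0],[0,0,0],1],
  ],
)

```text
time: 44.95
position: [544.3, -103.7, 406.6]
tool_rot: [-0.814, -3.03, 0.004]
contact_force: [-7.1, -1.0, 9.8]
gripper_width: 19.1
gripper_force: 32.2
```

Request:
carry_out(
  deltas=[
    [[0,0,0],[-0.03,0.024,0],1],
    [[0,0,0],[0,0,0],1],
    [[0,0,0],[0,0,0],1],
  ],
)

```text
time: 45.25
position: [545.6, -103.5, 406.5]
tool_rot: [-0.813, -3.024, 0.009]
contact_force: [-17.6, -1.5, 15.4]
gripper_width: 19.1
gripper_force: 33.3
```

Request:
carry_out(
  deltas=[
    [[0,0,0],[0,0,0],0.2],
    [[0,0,0],[0,0,0],-0.3],
    [[0,0,0],[0,0,-0.3],-0.3],
    [[0,0,0],[0,0,-0.4],-0.3],
    [[0,0,0],[0.38,-0.45,0],-0.3],
    [[0,0,0],[0,-0.5,-0.2],-0.3],
    [[0,0,0],[0,0,0],-0.3],
    [[0,0,0],[0,0,0],-0.3],
  ],
)

```text
time: 46.05
position: [486.7, -153.5, 478.6]
tool_rot: [0.817, 3.032, -0.001]
contact_force: [0.0, -0.4, 0.4]
gripper_width: 55.9
gripper_force: 0.0
```

```bash
cat >> h.py <<'E'
def tbar(zt,fn):
    s=bot.state();im=viewer.camera("wrist");i=viewer.camera_info("wrist");cv2.imwrite(fn,im)
    hsv=cv2.cvtColor(im,cv2.COLOR_BGR2HSV)
    m=((hsv[...,0]<8)|(hsv[...,0]>172))&(hsv[...,1]>180)&(hsv[...,2]>120)
    n,l,st,c=cv2.connectedComponentsWithStats(m.astype(np.uint8));k=1+np.argsort(-st[1:,4])[:4]
    u,v=proj(i,[553.8,-178,zt]);print("tcp",s["position"].round(1),"screw px",round(u),round(v))
    for j in k:
        p=ray(i,c[j][1],c[j][0],zt);d=p[:2]-[553.8,-178];print("red",st[j],c[j].round(1),p.round(1),"dist",np.hypot(*d).round(1),"ang",np.degrees(np.arctan2(d[1],d[0])).round(1))
    return im,i
E
python3 - <<'E'
from h import *
im,i=tbar(280,"pics/w16.png")
for o in spotter.outline_of("knob_grip","wrist")[:2]:
    r=o["region"].astype(np.uint8);q=cv2.minAreaRect(max(cv2.findContours(r,0,2)[0],key=cv2.contourArea));print(o["confidence"],q,ray(i,q[0][1],q[0][0],280))
E
```

```text
tcp [ 486.7 -153.5  478.6] screw px 297 338
red [262 296  22  20 271] [272.4 305.3] [ 520.8 -179.   280. ] dist 33.0 ang -178.2
0.65 ((302.1244812011719, 311.92279052734375), (85.16583251953125, 41.40370178222656), 31.607501983642578) [ 535.86033849 -163.8757904   280.        ]
```

Request:
carry_out(
  deltas=[
    [[0,0,0],[-0.4,0,-0.3],-0.3],
    [[0,0,0],[-0.5,0,0],-0.3],
    [[0,0,0],[0,0,0],-0.3],
    [[0,0,0],[0,0,0],-0.3],
  ],
)

```text
time: 46.55
position: [550.9, -187.3, 500.6]
tool_rot: [-0.805, -3.034, -0.009]
contact_force: [-0.1, 0.1, 0.7]
gripper_width: 55.2
gripper_force: 0.0
```

```bash
python3 - <<'E'
from h import *
im,i=tbar(280,"pics/w17.png")
u,v=map(int,proj(i,[553.8,-178,280]));g=cv2.cvtColor(im,cv2.COLOR_BGR2GRAY)
s=bot.state()
# dark bar mask (incl red)
hsv=cv2.cvtColor(im,cv2.COLOR_BGR2HSV)
m=((hsv[...,2]<70)|((hsv[...,1]>180)&((hsv[...,0]<8)|(hsv[...,0]>172)))).astype(np.uint8)
w=np.zeros_like(m);w[max(0,v-60):v+60,u-60:u+60]=m[max(0,v-60):v+60,u-60:u+60]
w=cv2.morphologyEx(w,cv2.MORPH_OPEN,np.ones((3,3)))
n,l,st,c=cv2.connectedComponentsWithStats(w)
for k in 1+np.argsort(-st[1:,4])[:3]:
    q=cv2.minAreaRect(max(cv2.findContours((l==k).astype(np.uint8),0,2)[0],key=cv2.contourArea));B=np.array([ray(i,p[1],p[0],280)[:2] for p in cv2.boxPoints(q)])
    d=B[1]-B[0];e=B[2]-B[1];print(st[k],q,B.mean(0).round(1),np.hypot(*d).round(1),np.degrees(np.arctan2(d[1],d[0])).round(1),np.hypot(*e).round(1),np.degrees(np.arctan2(e[1],e[0])).round(1))
# ascii crop of the region
c=cv2.resize(m[v-45:v+45,u-60:u+60],(60,30),interpolation=cv2.INTER_AREA)
r=(((hsv[...,0]<8)|(hsv[...,0]>172))&(hsv[...,1]>180)&(hsv[...,2]>120)).astype(np.uint8)[v-45:v+45:3,u-60:u+60:2]
for a,b in zip(m[v-45:v+45:3,u-60:u+60:2],r):print("".join("R" if y else "#" if x else "." for x,y in zip(a,b)))
E
```

```text
tcp [ 550.9 -187.3  500.6] screw px 294 234
red [256 190  22  23 316] [266.1 200.7] [ 522.3 -182.2  280. ] dist 31.7 ang -172.4
[ 256  188   74   64 2058] ((295.94256591796875, 216.22084045410156), (84.1495132446289, 32.541202545166016), 36.38435363769531) [ 543.4 -169.6] 22.9 114.0 59.9 23.2
[332 246  21  48 611] ((342.0, 269.5), (47.0, 20.0), 90.0) [ 597.3 -160.6] 14.6 60.3 40.1 -25.2
[276 174  12   7  58] ((281.5, 177.0), (6.0, 11.0), 90.0) [ 513.2 -164.8] 7.3 60.3 4.1 -29.4
.................####.......................................
..............#RRRRR###.....................................
..............RRRRRRRR##....................................
.............RRRRRRRRRR##########...........................
............RRRRRRRRRR#############.........................
............RRRRRRRRR################.......................
............RRRRRRR##################.......................
..............RRRR####################......................
..................####################......................
...................###################......................
.......
[... 512 characters left out ...]
......###########............
.......................................########............#
........................................######...........###
.......................................................#####
....................................................########
..................................................##########
..................................................####.....#
...................................................####.....
...................................................####.....
..................................................######....
...................................................#####....
..................................................#######...
```

Request:
carry_out(
  deltas=[
    [[0,0,0],[0.03,0.12,0],1],
    [[0,0,0],[0,0,0.25],1],
    [[0,0,0],[0,0,0.2],1],
    [[0,0,0],[0,0,0],1],
    [[0,0,0],[0,0,0],1],
  ],
)

```text
time: 47.1
position: [551.9, -178.4, 466.9]
tool_rot: [0.812, 3.034, -0.002]
contact_force: [0.3, -1.2, -0.1]
gripper_width: 0.3
gripper_force: 0.0
```

```bash
python3 - <<'E'
from h import *
s=bot.state();print(s["contact_force"].round(1),s["gripper_width"]);print(shift([553.8,-178,455],np.radians(60)))
E
```

```text
[ 0.3 -1.2 -0.1] 0.2843743805391819
[array([-0.018,  0.016,  0.149]), array([-0.015 ,  0.0125,  0.0075])]
```

Request:
carry_out(
  deltas=[
    [[0,0,0],[-0.02,0.015,0.06],1],
    [[0,0,0],[0,0,0.06],1],
    [[0,0,0],[0,0,0.02],1],
    [[0,0,0],[0,0,0],1],
  ],
)

```text
time: 47.5
position: [554.3, -178.4, 455.0]
tool_rot: [-0.812, -3.035, -0.001]
contact_force: [0.1, -0.4, -0.0]
gripper_width: 0.1
gripper_force: 0.0
```

Request:
carry_out(
  deltas=[
    [[0,0,0],[0,0,0.02],1],
    [[0,0,0],[0,0,0.015],1],
    [[0,0,0],[0,0,0],1],
  ],
)

```text
time: 47.8
position: [554.3, -178.4, 452.4]
tool_rot: [0.812, 3.035, 0.0]
contact_force: [0.0, 0.2, 0.2]
gripper_width: 0.3
gripper_force: 0.0
```

Request:
carry_out(
  deltas=[
    [[0,0,0],[0,0,0.015],1],
    [[0,0,0],[0,0,0.01],1],
    [[0,0,0],[0,0,0],1],
  ],
)

```text
time: 48.1
position: [554.3, -178.4, 450.4]
tool_rot: [0.812, 3.035, 0.0]
contact_force: [0.9, -0.2, -0.0]
gripper_width: 0.1
gripper_force: 0.0
```

Request:
carry_out(
  deltas=[
    [[0,0,0],[0,0,0.015],1],
    [[0,0,0],[0,0,0.01],1],
    [[0,0,0],[0,0,0],1],
  ],
)

```text
time: 48.4
position: [554.4, -178.2, 449.2]
tool_rot: [0.811, 3.034, -0.0]
contact_force: [-1.0, -0.2, 5.1]
gripper_width: 0.1
gripper_force: 2.2
```

Request:
carry_out(
  deltas=[
    [[0,0,0],[0,0,-0.3],1],
    [[0,0,0],[0,0,0],1],
  ],
)

```text
time: 48.6
position: [554.9, -178.1, 474.8]
tool_rot: [0.811, 3.031, 0.0]
contact_force: [0.4, 0.1, 1.1]
gripper_width: -0.1
gripper_force: 0.0
```

```bash
python3 - <<'E'
from h import *
print(shift([545.4,-103.6,443],np.radians(60)))
E
```

```text
[array([0.57 , 0.747, 0.397]), array([0.02  , 0.06  , 0.0125])]
```

Request:
carry_out(
  deltas=[
    [[0,0,0],[0.285,0.375,0],1],
    [[0,0,0],[0.285,0.375,0],1],
    [[0,0,0],[0,0,0.2],1],
    [[0,0,0],[0,0,0.2],1],
    [[0,0,0],[0,0,0.02],1],
    [[0,0,0],[0,0,0],1],
  ],
)

```text
time: 49.2
position: [544.9, -103.7, 438.5]
tool_rot: [-0.813, -3.034, -0.004]
contact_force: [-1.0, 1.7, 4.5]
gripper_width: 0.0
gripper_force: 2.6
```

Request:
carry_out(
  deltas=[
    [[0,0,0],[0,0,0.015],1],
    [[0,0,0],[0,0,0.01],1],
    [[0,0,0],[0,0,0],1],
  ],
)

```text
time: 49.5
position: [544.9, -103.6, 438.4]
tool_rot: [-0.813, -3.034, -0.003]
contact_force: [-5.3, 3.5, 16.2]
gripper_width: -0.1
gripper_force: 8.0
```

Request:
carry_out(
  deltas=[
    [[0,0,0],[0,0,0.015],1],
    [[0,0,0],[0,0,0.01],1],
    [[0,0,0],[0,0,0],1],
  ],
)

```text
time: 49.8
position: [545.0, -103.4, 438.3]
tool_rot: [0.813, 3.034, 0.001]
contact_force: [-8.4, 3.2, 27.0]
gripper_width: 0.2
gripper_force: 13.4
```

Request:
carry_out(
  deltas=[
    [[0,0,0],[0,0,-0.3],1],
    [[0,0,0],[0,0,-0.4],1],
    [[0,0,0],[-0.36,-0.4,0],1],
    [[0,0,0],[-0.4,-0.4,0],1],
    [[0,0,0],[-0.4,0,0],1],
    [[0,0,0],[-0.4,0,0],1],
    [[0,0,0],[0,0,0],1],
    [[0,0,0],[0,0,0],1],
  ],
)

```text
time: 50.6
position: [621.1, -222.6, 488.6]
tool_rot: [-0.813, -3.032, -0.003]
contact_force: [0.4, 0.8, 0.7]
gripper_width: 0.4
gripper_force: 0.0
```

```bash
cat >> h.py <<'E'
def barfit(zt,fn):
    im,i=tbar(zt,fn);hsv=cv2.cvtColor(im,cv2.COLOR_BGR2HSV)
    R=((hsv[...,0]<8)|(hsv[...,0]>172))&(hsv[...,1]>150)&(hsv[...,2]>90)
    m=((hsv[...,2]<80)|R).astype(np.uint8)
    u,v=map(int,proj(i,[553.8,-178,zt]));w=np.zeros_like(m);y0=max(0,v-75);w[y0:v+75,u-75:u+75]=1;m&=w
    def poly(x,y,a,z,L=32,W=8):
        c,s=np.cos(a),np.sin(a);return [proj(i,[x+c*p-s*q,y+s*p+c*q,z]) for p,q in((L,W),(L,-W),(-L,-W),(-L,W))]
    best=(-1,)
    for x in np.arange(548,560,2.):
        for y in np.arange(-184,-171,2.):
            for a in range(-90,90,3):
                k=np.zeros_like(m);P=poly(x,y,np.radians(a),zt)+poly(x,y,np.radians(a),zt-22)
                cv2.fillConvexPoly(k,cv2.convexHull(np.round(np.array(P)*16).astype(np.int32)),1,shift=4)
                iou=(k&m).sum()/((k&w)|(m&cv2.dilate(k,np.ones((15,15))))).sum()
                best=max(best,(iou,x,y,a))
    print("bar",best);return im,i,m
E
python3 - <<'E'
from h import *
im,i,m=barfit(276,"pics/w18.png")
u,v=map(int,proj(i,[553.8,-178,276]));y0=max(0,v-45)
for a in m[y0:v+45:3,u-60:u+60:2]:print("".join("#" if x else "." for x in a))
E
```

```text
tcp [ 621.1 -222.6  488.6] screw px 289 120
red [243  64  27  31 469] [255.7  78.1] [ 524.3 -183.3  276. ] dist 30.0 ang -169.7
red [557 136   1   1   1] [557. 136.] [643.9 -40.3 276. ] dist 164.6 ang 56.8
red [559 137   1   1   1] [559. 137.] [645.2 -39.4 276. ] dist 166.0 ang 56.6
red [557 140   1   1   1] [557. 140.] [646.4 -40.8 276. ] dist 165.5 ang 56.0
bar (np.float64(0.8026841804683038), np.float64(548.0), np.float64(-174.0), 21)
..........############......................................
.........###############....................................
........###########.##############..........................
........####################................................
........#####################...............................
..........#######################...........................
............#########################.......................
..............########################......................
................#######################.....................
.................#######################....................
...................#####################........
[... 471 characters left out ...]
..###################........
...................................##################.......
..................................###################.......
...........................##########################.......
.........................#############..############........
........................##############....########..........
........................############........#####...........
............................................................
............................................................
............................................................
............................................................
............................................................
```

Request:
carry_out(
  deltas=[
    [[0,0,-1],[0,0,0],-0.1],
    [[0,0,-1],[0,0,0],-0.1],
    [[0,0,-1],[0,0,0],-0.1],
    [[0,0,-1],[0,0,0],-0.1],
    [[0,0,-1],[0,0,0],-0.1],
    [[0,0,-1],[0,0,0],-0.1],
    [[0,0,-1],[0,0,0],-0.1],
    [[0,0,-1],[0,0,0],-0.1],
  ],
)

```text
time: 51.45
position: [620.0, -220.6, 491.5]
tool_rot: [-0.062, 3.141, -0.003]
contact_force: [0.3, -0.2, 0.7]
gripper_width: 46.8
gripper_force: 0.0
```

Request:
carry_out(
  deltas=[
    [[0,0,-1],[0,0,0],-0.1],
    [[0,0,-1],[0,0,0],-0.1],
    [[0,0,-1],[0,0,0],-0.1],
    [[0,0,-1],[0,0,0],-0.1],
    [[0,0,-1],[0,0,0],-0.1],
    [[0,0,0],[0,0,0],-0.1],
    [[0,0,0],[0,0,0],-0.1],
  ],
)

```text
time: 52.15
position: [620.3, -221.0, 491.3]
tool_rot: [-0.599, 3.084, -0.002]
contact_force: [0.8, 0.5, -0.3]
gripper_width: 46.8
gripper_force: 0.0
```

```bash
python3 - <<'E'
from h import *
print(bot.state()["joint_positions"].round(2),shift([553.3,-177.6,470],np.radians(112)))
E
```

```text
[ 1.09  0.6  -1.27  1.26  0.57  1.66  1.9 ] [array([0.574, 0.817, 0.266]), array([-0.0175, -0.    , -0.0075])]
```

Request:
carry_out(
  deltas=[
    [[0,0,0],[0.19,0.27,0],-0.1],
    [[0,0,0],[0.19,0.27,0],-0.1],
    [[0,0,0],[0.19,0.27,0.25],-0.1],
    [[0,0,0],[0,0,0],-0.1],
    [[0,0,0],[0,0,0],-0.1],
  ],
)

```text
time: 52.65
position: [553.8, -178.4, 471.0]
tool_rot: [0.599, -3.083, 0.004]
contact_force: [0.6, -0.4, 0.3]
gripper_width: 47.0
gripper_force: 0.0
```

```bash
python3 - <<'E'
from h import *
im,i,m=barfit(276,"pics/w19.png")
u,v=map(int,proj(i,[553.3,-177.6,276]));y0=max(0,v-75)
print(u,v,y0,shift([553.3,-177.6,429],np.radians(112)))
for a in m[y0:v+60:3,u-60:u+60:2]:print("".join("#" if x else "." for x in a))
E
```

```text
tcp [ 553.8 -178.4  471. ] screw px 284 251
red [279 198  26  19 445] [291.1 206.7] [ 524.9 -185.3  276. ] dist 29.8 ang -165.9
bar (np.float64(0.7077523703290575), np.float64(556.0), np.float64(-174.0), 21)
285 250 175 [array([0.006, 0.023, 0.532]), array([-0.0275,  0.01  , -0.0125])]
............................................................
.............................##############.................
...........................#################................
.........................####################...............
........................######################..............
......................######.........#########..............
............................#################...............
...........................############.###.................
...........................#############....................
...........................#############....................
...........................#############....................
...........................#############....................
...........................#############....................
....................
[... 1231 characters left out ...]
#######............######....
..#############............###########.......############...
.#####################....###############################...
.#########################################################..
##########################################################..
###########################################################.
###########################################################.
##################################.########################.
###################################.#######################.
###########################################################.
###########################################################.
############################################################
```

Request:
carry_out(
  deltas=[
    [[0,0,0],[0.016,0.05,0.2],-0.1],
    [[0,0,0],[0,0,0.2],-0.1],
    [[0,0,0],[0,0,0.12],-0.1],
    [[0,0,0],[0,0,0],-0.1],
  ],
)

```text
time: 53.1
position: [551.6, -175.8, 427.8]
tool_rot: [0.6, -3.083, -0.003]
contact_force: [-0.1, -0.1, 0.1]
gripper_width: 47.0
gripper_force: 0.0
```

Request:
carry_out(
  deltas=[
    [[0,0,0],[0,0,0],1],
    [[0,0,0],[0,0,0],1],
    [[0,0,0],[0,0,0],1],
    [[0,0,0],[0,0,0],1],
    [[0,0,0],[0,0,0],1],
  ],
  grip_force=40,
)

```text
time: 53.6
position: [551.8, -174.6, 430.1]
tool_rot: [-0.601, 3.082, 0.0]
contact_force: [-1.5, 2.3, 4.3]
gripper_width: 15.1
gripper_force: 40.6
```

```bash
python3 - <<'E'
from h import *
s=bot.state();print(s["position"],s["contact_force"].round(1),s["torque"].round(2),s["gripper_width"],s["joint_positions"].round(2));print(shift([551,-175,428.5],np.radians(112)))
E
```

```text
[ 551.82648699 -174.58683154  430.09860414] [-1.5  2.3  4.3] [ 0.56  0.37 -0.34] 15.064860029922212 [ 1.28  0.44 -1.32  1.57  0.43  1.47  1.9 ]
[array([ 0.012, -0.001,  0.02 ]), array([0.   , 0.02 , 0.015])]
```

Request:
carry_out(
  deltas=[
    [[0,0,0],[0,0,0],1],
    [[0,0,0.5],[0,0,0.002],1],
    [[0,0,1],[0,0,0.003],1],
    [[0,0,1],[0,0,0.003],1],
    [[0,0,1],[0,0,0.003],1],
    [[0,0,1],[0,0,0.003],1],
    [[0,0,1],[0,0,0.003],1],
    [[0,0,0.5],[0,0,0.002],1],
  ],
  grip_force=90,
)

```text
time: 54.4
position: [551.9, -175.3, 428.9]
tool_rot: [0.055, 3.139, -0.003]
contact_force: [-1.6, 0.4, 6.5]
gripper_width: 13.7
gripper_force: 90.4
```

```bash
cat >> h.py <<'E'
def st():
    s=bot.state();R=Rn.from_rotvec(s["tool_rot"]).as_matrix()
    print(s["time"],s["position"].round(1),"F",s["contact_force"].round(1),"T",s["torque"].round(2),"w",round(s["gripper_width"],1),"yaw",np.degrees(np.arctan2(R[1,1],R[0,1])).round(1),s["joint_positions"].round(2))
E
python3 -c "from h import *;st()"
```

```text
54.4 [ 551.9 -175.3  428.9] F [-1.6  0.4  6.5] T [0.11 0.33 0.26] w 13.7 yaw 88.0 [ 1.24  0.39 -1.23  1.57  0.37  1.44  1.52]
```

Request:
carry_out(
  deltas=[
    [[0,0,1],[0,0,0.003],1],
    [[0,0,1],[0,0,0.003],1],
    [[0,0,1],[0,0,0.003],1],
    [[0,0,1],[0,0,0.003],1],
    [[0,0,1],[0,0,0.003],1],
    [[0,0,1],[0,0,0.003],1],
    [[0,0,1],[0,0,0.003],1],
    [[0,0,1],[0,0,0.003],1],
  ],
)

```text
time: 55.2
position: [551.6, -176.6, 427.1]
tool_rot: [0.922, 3.001, -0.005]
contact_force: [-2.8, -2.1, 6.4]
gripper_width: 14.1
gripper_force: 90.5
```

Request:
carry_out(
  deltas=[
    [[0,0,1],[0,0,0.003],1],
    [[0,0,1],[0,0,0.003],1],
    [[0,0,1],[0,0,0.003],1],
    [[0,0,1],[0,0,0.003],1],
    [[0,0,1],[0,0,0.003],1],
    [[0,0,1],[0,0,0.003],1],
    [[0,0,1],[0,0,0.003],1],
    [[0,0,1],[0,0,0.003],1],
  ],
)

```text
time: 56.0
position: [550.9, -177.4, 425.3]
tool_rot: [1.715, 2.631, -0.008]
contact_force: [-7.8, -4.0, 9.6]
gripper_width: 13.9
gripper_force: 90.8
```

```bash
python3 -c "from h import *;st()"
```

```text
56.0 [ 550.9 -177.4  425.3] F [-7.8 -4.   9.6] T [-0.52  1.43  0.29] w 13.9 yaw 23.8 [ 1.1   0.3  -1.01  1.58  0.26  1.41  0.49]
```

Request:
carry_out(
  deltas=[
    [[0,0,1],[0,0,0.003],1],
    [[0,0,1],[0,0,0.003],1],
    [[0,0,1],[0,0,0.003],1],
    [[0,0,1],[0,0,0.003],1],
    [[0,0,1],[0,0,0.003],1],
    [[0,0,1],[0,0,0.003],1],
    [[0,0,1],[0,0,0.003],1],
    [[0,0,1],[0,0,0.003],1],
  ],
)

```text
time: 56.8
position: [549.9, -177.6, 423.5]
tool_rot: [2.375, 2.056, -0.012]
contact_force: [-11.0, -3.2, 12.5]
gripper_width: 14.0
gripper_force: 91.2
```

Request:
carry_out(
  deltas=[
    [[0,0,1],[0,0,0.003],1],
    [[0,0,1],[0,0,0.003],1],
    [[0,0,1],[0,0,0.003],1],
    [[0,0,1],[0,0,0.003],1],
    [[0,0,1],[0,0,0.003],1],
    [[0,0,1],[0,0,0.003],1],
    [[0,0,1],[0,0,0.003],1],
    [[0,0,1],[0,0,0.003],1],
  ],
)

```text
time: 57.6
position: [549.1, -177.1, 421.6]
tool_rot: [2.849, 1.322, -0.015]
contact_force: [-16.7, -1.3, 15.6]
gripper_width: 13.9
gripper_force: 91.6
```

Request:
carry_out(
  deltas=[
    [[0,0,1],[0,0,0.003],1],
    [[0,0,1],[0,0,0.003],1],
    [[0,0,1],[0,0,0.003],1],
    [[0,0,1],[0,0,0.003],1],
    [[0,0,1],[0,0,0.003],1],
    [[0,0,1],[0,0,0.003],1],
    [[0,0,1],[0,0,0.003],1],
    [[0,0,0],[0,0,0],1],
  ],
)

```text
time: 58.4
position: [548.6, -176.1, 420.1]
tool_rot: [3.083, 0.596, -0.017]
contact_force: [-19.1, 0.7, 17.1]
gripper_width: 13.9
gripper_force: 92.0
```

```bash
python3 -c "from h import *;st()"
```

```text
58.4 [ 548.6 -176.1  420.1] F [-19.1   0.7  17.1] T [ 0.31  3.77 -0.09] w 13.9 yaw -68.1 [ 0.92  0.23 -0.77  1.59  0.17  1.39 -1.05]
```

Request:
carry_out(
  deltas=[
    [[0,0,0],[0,0,0],0.2],
    [[0,0,0],[0,0,0],-0.1],
    [[0,0,0],[0,0,-0.3],-0.1],
    [[0,0,0],[0,0,-0.35],-0.1],
    [[0,0,-1],[0,0,0],-0.1],
    [[0,0,-1],[0,0,0],-0.1],
    [[0,0,-1],[0,0,0],-0.1],
    [[0,0,-1],[0,0,0],-0.1],
  ],
)

```text
time: 59.2
position: [551.9, -175.4, 470.1]
tool_rot: [2.968, 1.029, 0.002]
contact_force: [0.2, 0.1, 0.5]
gripper_width: 47.2
gripper_force: 0.0
```

Request:
carry_out(
  deltas=[
    [[0,0,-1],[0,0,0],-0.1],
    [[0,0,-1],[0,0,0],-0.1],
    [[0,0,-1],[0,0,0],-0.1],
    [[0,0,-1],[0,0,0],-0.1],
    [[0,0,-1],[0,0,0],-0.1],
    [[0,0,-1],[0,0,0],-0.1],
    [[0,0,-1],[0,0,0],-0.1],
    [[0,0,-1],[0,0,0],-0.1],
  ],
)

```text
time: 60.0
position: [551.9, -175.4, 470.1]
tool_rot: [2.569, 1.807, 0.001]
contact_force: [-0.2, -0.2, 0.6]
gripper_width: 47.0
gripper_force: 0.0
```

Request:
carry_out(
  deltas=[
    [[0,0,-1],[0,0,0],-0.1],
    [[0,0,-1],[0,0,0],-0.1],
    [[0,0,-1],[0,0,0],-0.1],
    [[0,0,-1],[0,0,0],-0.1],
    [[0,0,-1],[0,0,0],-0.1],
    [[0,0,-1],[0,0,0],-0.1],
    [[0,0,-1],[0,0,0],-0.1],
    [[0,0,-1],[0,0,0],-0.1],
  ],
)

```text
time: 60.8
position: [551.9, -175.4, 470.1]
tool_rot: [1.971, 2.445, 0.001]
contact_force: [0.0, 0.2, 1.4]
gripper_width: 47.0
gripper_force: 0.0
```

Request:
carry_out(
  deltas=[
    [[0,0,-1],[0,0,0],-0.1],
    [[0,0,-1],[0,0,0],-0.1],
    [[0,0,-1],[0,0,0],-0.1],
    [[0,0,-1],[0,0,0],-0.1],
    [[0,0,-1],[0,0,0],-0.1],
    [[0,0,-1],[0,0,0],-0.1],
    [[0,0,-1],[0,0,0],-0.1],
    [[0,0,-1],[0,0,0],-0.1],
  ],
)

```text
time: 61.6
position: [551.9, -175.5, 470.1]
tool_rot: [1.221, 2.893, 0.001]
contact_force: [0.6, 0.4, 0.5]
gripper_width: 47.3
gripper_force: 0.0
```

Request:
carry_out(
  deltas=[
    [[0,0,-1],[0,0,0],-0.1],
    [[0,0,-1],[0,0,0],-0.1],
    [[0,0,-1],[0,0,0],-0.1],
    [[0,0,-1],[0,0,0],-0.1],
    [[0,0,-1],[0,0,0],-0.1],
    [[0,0,-1],[0,0,0],-0.1],
    [[0,0,-1],[0,0,0],-0.1],
    [[0,0,-1],[0,0,0],-0.1],
  ],
)

```text
time: 62.4
position: [551.9, -175.5, 470.2]
tool_rot: [0.377, 3.118, 0.0]
contact_force: [0.3, 0.7, -0.1]
gripper_width: 47.0
gripper_force: 0.0
```

Request:
carry_out(
  deltas=[
    [[0,0,-1],[0,0,0],-0.1],
    [[0,0,-1],[0,0,0],-0.1],
    [[0,0,-1],[0,0,0],-0.1],
    [[0,0,-1],[0,0,0],-0.1],
    [[0,0,-1],[0,0,0],-0.1],
    [[0,0,-1],[0,0,0],-0.1],
    [[0,0,-1],[0,0,0],-0.1],
    [[0,0,-1],[0,0,0],-0.1],
  ],
)

```text
time: 63.2
position: [551.9, -175.6, 470.1]
tool_rot: [-0.497, 3.101, -0.0]
contact_force: [0.8, -0.1, -0.6]
gripper_width: 47.0
gripper_force: 0.0
```

Request:
carry_out(
  deltas=[
    [[0,0,-1],[0,0,0],-0.1],
    [[0,0,0],[0,0,0],-0.1],
    [[0,0,0],[0,0,0],-0.1],
  ],
)

```text
time: 63.5
position: [551.8, -175.4, 470.2]
tool_rot: [-0.598, 3.083, 0.0]
contact_force: [-0.3, -0.7, 0.5]
gripper_width: 47.1
gripper_force: 0.0
```

```bash
python3 - <<'E'
from h import *
st();im,i,m=barfit(266,"pics/w20.png");print(shift([550.2,-175.4,419],np.radians(112)))
u,v=map(int,proj(i,[550.2,-175.4,266]));print(u,v)
for a in m[v-60:v+40:4,u-60:u+60:2]:print("".join("#" if x else "." for x in a))
E
```

```text
63.5 [ 551.8 -175.4  470.2] F [-0.3 -0.7  0.5] T [ 0.03 -0.03  0.05] w 47.1 yaw 112.0 [ 1.26  0.38 -1.28  1.5   0.37  1.53  1.94]
tcp [ 551.8 -175.4  470.2] screw px 277 247
red [273 269  22  14 265] [283.6 275.5] [ 572.5 -165.6  266. ] dist 22.4 ang 33.6
bar (np.float64(0.7132824427480916), np.float64(548.0), np.float64(-176.0), 21)
[array([0.018, 0.007, 0.641]), array([-0.0025,  0.01  , -0.0075])]
282 243
..........................###################...............
.......................######################...............
.....................########################...............
..........................############.####.................
.........................#############......................
..........................############......................
..........................###########.......................
..........................###########.......................
.........................#############......................
........................###############.....................
.......................################.....................
.......................#################....................
.......................#################....................
.......................#################....................
........................###############.....................
..........................###########.......................
..........................###########.......................
..........................###########.......................
..........................###########.......................
......###.................###########................##.....
.....####.................###########................###....
#....####.................###########...............#####...
....#####.................###########...............#####...
...########...............###########...........##########..
...###############........###########.....#################.
```

Request:
carry_out(
  deltas=[
    [[0,0,0],[0.018,0.01,0.2],-0.1],
    [[0,0,0],[0,0,0.25],-0.1],
    [[0,0,0],[0,0,0.19],-0.1],
    [[0,0,0],[0,0,0],-0.1],
  ],
)

```text
time: 63.95
position: [549.4, -175.2, 417.1]
tool_rot: [0.6, -3.081, -0.002]
contact_force: [0.4, -0.5, 0.0]
gripper_width: 47.6
gripper_force: 0.0
```

Request:
carry_out(
  deltas=[
    [[0,0,0],[0,0,0],1],
    [[0,0,0],[0,0,0],1],
    [[0,0,0],[0,0,0],1],
    [[0,0,0],[0,0,0],1],
    [[0,0,0],[0,0,0],1],
  ],
  grip_force=90,
)

```text
time: 64.45
position: [550.4, -174.9, 420.5]
tool_rot: [-0.6, 3.082, -0.001]
contact_force: [-0.8, 0.3, 6.0]
gripper_width: 13.4
gripper_force: 89.6
```

Request:
carry_out(
  deltas=[
    [[0,0,1],[0,0,0.003],1],
    [[0,0,1],[0,0,0.003],1],
    [[0,0,1],[0,0,0.003],1],
    [[0,0,1],[0,0,0.003],1],
    [[0,0,1],[0,0,0.003],1],
    [[0,0,1],[0,0,0.003],1],
    [[0,0,1],[0,0,0.003],1],
    [[0,0,1],[0,0,0.003],1],
  ],
)

```text
time: 65.25
position: [550.4, -175.4, 418.8]
tool_rot: [0.276, 3.127, -0.003]
contact_force: [-0.9, -1.7, 5.1]
gripper_width: 13.9
gripper_force: 89.8
```

```bash
python3 -c "from h import *;st()"
```

```text
65.25 [ 550.4 -175.4  418.8] F [-0.9 -1.7  5.1] T [-0.27  0.24  0.35] w 13.9 yaw 79.9 [ 1.19  0.35 -1.14  1.59  0.32  1.41  1.42]
```

Request:
carry_out(
  deltas=[
    [[0,0,1],[0,0,0.003],1],
    [[0,0,1],[0,0,0.003],1],
    [[0,0,1],[0,0,0.003],1],
    [[0,0,1],[0,0,0.003],1],
    [[0,0,1],[0,0,0.003],1],
    [[0,0,1],[0,0,0.003],1],
    [[0,0,1],[0,0,0.003],1],
    [[0,0,1],[0,0,0.003],1],
  ],
)

```text
time: 66.05
position: [550.2, -175.9, 417.0]
tool_rot: [1.127, 2.929, -0.004]
contact_force: [-2.7, -2.5, 8.0]
gripper_width: 14.1
gripper_force: 89.9
```

Request:
carry_out(
  deltas=[
    [[0,0,1],[0,0,0.003],1],
    [[0,0,1],[0,0,0.003],1],
    [[0,0,1],[0,0,0.003],1],
    [[0,0,1],[0,0,0.003],1],
    [[0,0,1],[0,0,0.003],1],
    [[0,0,1],[0,0,0.003],1],
    [[0,0,1],[0,0,0.003],1],
    [[0,0,1],[0,0,0.003],1],
  ],
)

```text
time: 66.85
position: [549.8, -176.3, 415.2]
tool_rot: [1.892, 2.505, -0.005]
contact_force: [-5.0, -3.1, 10.0]
gripper_width: 14.4
gripper_force: 90.2
```

Request:
carry_out(
  deltas=[
    [[0,0,1],[0,0,0.003],1],
    [[0,0,1],[0,0,0.003],1],
    [[0,0,1],[0,0,0.003],1],
    [[0,0,1],[0,0,0.003],1],
    [[0,0,1],[0,0,0.003],1],
    [[0,0,1],[0,0,0.003],1],
    [[0,0,1],[0,0,0.003],1],
    [[0,0,0],[0,0,0],1],
  ],
)

```text
time: 67.65
position: [549.3, -176.3, 413.7]
tool_rot: [2.441, 1.973, -0.006]
contact_force: [-7.9, -2.4, 11.1]
gripper_width: 13.9
gripper_force: 90.5
```

```bash
python3 -c "from h import *;st()"
```

```text
67.65 [ 549.3 -176.3  413.7] F [-7.9 -2.4 11.1] T [-0.43  1.48 -0.05] w 13.9 yaw -12.1 [ 1.    0.26 -0.86  1.6   0.2   1.38 -0.1 ]
```

Request:
carry_out(
  deltas=[
    [[0,0,1],[0,0,0.003],1],
    [[0,0,1],[0,0,0.003],1],
    [[0,0,1],[0,0,0.003],1],
    [[0,0,1],[0,0,0.003],1],
    [[0,0,1],[0,0,0.003],1],
    [[0,0,1],[0,0,0.003],1],
    [[0,0,0],[0,0,0],1],
  ],
)

```text
time: 68.35
position: [548.9, -176.1, 412.3]
tool_rot: [2.798, 1.423, -0.006]
contact_force: [-9.7, -2.0, 13.0]
gripper_width: 14.3
gripper_force: 90.7
```

Request:
carry_out(
  deltas=[
    [[0,0,1],[0,0,0.003],1],
    [[0,0,1],[0,0,0.003],1],
    [[0,0,1],[0,0,0.003],1],
    [[0,0,1],[0,0,0.003],1],
    [[0,0,1],[0,0,0.003],1],
    [[0,0,1],[0,0,0.003],1],
    [[0,0,0],[0,0,0],1],
  ],
)

```text
time: 69.05
position: [548.7, -175.8, 411.0]
tool_rot: [3.033, 0.811, -0.007]
contact_force: [-11.0, -0.1, 14.5]
gripper_width: 13.8
gripper_force: 90.9
```

Request:
carry_out(
  deltas=[
    [[0,0,0],[0,0,0],0.2],
    [[0,0,0],[0,0,0],-0.1],
    [[0,0,0],[0,0,-0.3],-0.1],
    [[0,0,0],[0,0,-0.3],1],
    [[0,0,0],[0,0,0],1],
    [[0,0,0],[0,0,0],1],
    [[0,0,0],[0,0,0],1],
  ],
  grip_force=30,
)

```text
time: 69.75
position: [549.8, -175.0, 455.6]
tool_rot: [-3.033, -0.815, 0.001]
contact_force: [-0.7, 0.3, -0.1]
gripper_width: -0.1
gripper_force: 0.0
```

```bash
python3 - <<'E'
from h import *
st();print(shift([550.2,-175.5,433],np.radians(-60)))
E
```

```text
69.75 [ 549.8 -175.   455.6] F [-0.7  0.3 -0.1] T [ 0.01 -0.02 -0.06] w -0.1 yaw -59.9 [ 0.91  0.21 -0.76  1.54  0.15  1.45 -0.9 ]
[array([0.001, 0.008, 0.283]), array([-0.02  ,  0.0075,  0.0175])]
```

Now I'll touch the T-bar's top again; it should be near TCP z 429.5.

Request:
carry_out(
  deltas=[
    [[0,0,0],[0,0,0.15],1],
    [[0,0,0],[0,0,0.1],1],
    [[0,0,0],[0,0,0.02],1],
    [[0,0,0],[0,0,0],1],
  ],
)

```text
time: 70.15
position: [549.8, -175.0, 434.3]
tool_rot: [-3.033, -0.814, 0.001]
contact_force: [0.4, -0.7, -0.2]
gripper_width: 0.2
gripper_force: 0.0
```

Request:
carry_out(
  deltas=[
    [[0,0,0],[0,0,0.015],1],
    [[0,0,0],[0,0,0.01],1],
    [[0,0,0],[0,0,0],1],
  ],
)

```text
time: 70.45
position: [550.1, -174.9, 433.5]
tool_rot: [3.034, 0.815, 0.001]
contact_force: [0.9, -0.4, 0.9]
gripper_width: -0.1
gripper_force: 0.0
```

Request:
carry_out(
  deltas=[
    [[0,0,0],[0,0,0.01],1],
    [[0,0,0],[0,0,0.01],1],
    [[0,0,0],[0,0,0],1],
  ],
)

```text
time: 70.75
position: [550.0, -175.0, 431.6]
tool_rot: [3.034, 0.815, 0.001]
contact_force: [-0.1, -0.2, 0.6]
gripper_width: 0.5
gripper_force: 0.0
```

Request:
carry_out(
  deltas=[
    [[0,0,0],[0,0,0.01],1],
    [[0,0,0],[0,0,0.01],1],
    [[0,0,0],[0,0,0],1],
  ],
)

```text
time: 71.05
position: [550.0, -175.0, 430.2]
tool_rot: [3.034, 0.815, 0.001]
contact_force: [0.3, 0.5, 0.2]
gripper_width: -0.1
gripper_force: 0.0
```

Request:
carry_out(
  deltas=[
    [[0,0,0],[0,0,0.01],1],
    [[0,0,0],[0,0,0.005],1],
    [[0,0,0],[0,0,0],1],
  ],
)

```text
time: 71.35
position: [550.1, -174.9, 430.1]
tool_rot: [3.033, 0.814, 0.001]
contact_force: [-3.4, 0.6, 6.3]
gripper_width: -0.1
gripper_force: 2.9
```

Request:
carry_out(
  deltas=[
    [[0,0,0],[0,0,-0.3],1],
    [[0,0,0],[0,0,-0.5],1],
    [[0,0,0],[0,0,-0.5],1],
    [[0,0,0],[-0.4,0.3,-0.3],1],
    [[0,0,0],[-0.4,0,0],1],
    [[0,0,0],[-0.4,0,0],1],
    [[0,0,0],[0,0,0],1],
    [[0,0,0],[0,0,0],1],
  ],
)

```text
time: 72.15
position: [478.6, -244.1, 556.9]
tool_rot: [3.034, 0.812, 0.001]
contact_force: [0.1, 0.1, -0.2]
gripper_width: -0.1
gripper_force: 0.0
```

```bash
python3 - <<'E'
from h import *
st();im=viewer.camera("wrist");i=viewer.camera_info("wrist");cv2.imwrite("pics/w21.png",im);e=edges(im)
print("lid",circ(i,e,134,(112,),551,-176,8,1))
print("peg",circ(i,e,265,(10,),545,-104,12,1))
print("hinge",circ(i,e,232,(21,),568,-310,14,1))
E
```

```text
72.15 [ 478.6 -244.1  556.9] F [ 0.1  0.1 -0.2] T [-0.05  0.02  0.06] w -0.1 yaw -60.0 [ 1.07  0.09 -0.7   1.45  0.06  1.63 -0.67]
lid (0.82, 553.0, -176.0)
peg (1.46, 539.0, -102.0)
hinge (1.5, 568.0, -303.0)
```

```bash
python3 -c "from h import *;print(bot.close_job())"
```

```text
the job is handed in; nothing more can be done
None
```

I handed the job in after 72 s of robot time, and the station returned no verdict. The honey and both jam jars stand in the cooker and the lid is seated level. The bridge is back against its stop, and by touch measurement of the T-bar the foot is pressed in about 9.5 mm.

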